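# Turn damp coasters over with a spatula and wind the drying timer

### The job

The tops of the round coasters on the drying board are dry: now turn every one of them over with the spatula, so that it lies flat on the board with its cork foot up, keeping the gripper itself off the coasters. When all are turned, lay the spatula back flat on its rest pad and wind the timer by its key, clockwise, all the way to its stop, to time the other side. Leave the other things on the desk where they are.

Things in the scene. Friction and masses are not known exactly. Their poses are not given: they have to be found in the camera images.
- board_step (a point): Fixed grey plastic drying board: lower level (top 10 mm over the desk) and, beyond a step, an upper level 10 mm higher. Point: on the lower level at the foot of the step, half-way along. z up, +x from lower to upper level, y along the step. Each level is 150 mm deep in x; front edge open, 10 mm rails at the back and ends of the upper level; 400 mm long in y. The step stops a coaster's far edge as it is tipped over.
- coaster0_mid (a point): Round coaster, loose, 70 g, up to three alike (one may be absent): wooden disc 100 mm across, 8 mm thick, on a cork foot 72 mm across, 5 mm thick; so the rim overhangs the foot by 14 mm with a 5 mm gap below. Point: centre, half-way up (6.5 mm). z points from foot to wooden top: up at the start, down once turned over. At the start foot down on the lower level, far edge 5 to 25 mm from the step.
- coaster1_mid (a point): Round coaster, loose, 70 g, up to three alike (one may be absent): wooden disc 100 mm across, 8 mm thick, on a cork foot 72 mm across, 5 mm thick; so the rim overhangs the foot by 14 mm with a 5 mm gap below. Point: centre, half-way up (6.5 mm). z points from foot to wooden top: up at the start, down once turned over. At the start foot down on the lower level, far edge 5 to 25 mm from the step.
- coaster2_mid (a point): Round coaster, loose, 70 g, up to three alike (one may be absent): wooden disc 100 mm across, 8 mm thick, on a cork foot 72 mm across, 5 mm thick; so the rim overhangs the foot by 14 mm with a 5 mm gap below. Point: centre, half-way up (6.5 mm). z points from foot to wooden top: up at the start, down once turned over. At the start foot down on the lower level, far edge 5 to 25 mm from the step.
- spatula_grip (a point): Spatula, loose, about 140 g: flat steel blade 115 x 64 x 2 mm and a black grip 14 mm thick (along y), 26 mm broad, that leans back 30 degrees. Point: middle of the grip, 49 mm over the blade's underside; x forward along the blade, z up when the blade lies flat. The blade spans from 7 to 122 mm ahead of the point; the grip runs 40 mm up and down its slope from it. Starts blade down on the rest pad.
- spatula_tip (a point): Middle of the spatula blade's front edge, half-way through its 2 mm thickness: 122 mm ahead of and 48 mm below spatula_grip. Axes as spatula_grip.
- spatula_blade (a point): Centre of the spatula blade, 65 mm ahead of and 48 mm below spatula_grip. Axes as spatula_grip.
- rest_mid (a point): Rest pad of the spatula, fixed, flat dark rubber, 180 mm (x) by 120 mm (y), its top 8 mm over the desk; the point is the centre of its top, z up. Put back, the spatula's blade lies flat on it.
- key_grip (a point): Butterfly key on the fixed round white timer (104 mm across, 46 mm high). Point: middle of the key's flat bow, on its vertical turning axis, 75 mm over the desk. The bow is an upright plate 44 mm long (this point's x), 9 mm thick (y), 30 mm tall (60 to 90 mm over the desk). The point turns with the key.
- key (a joint): Winding of the timer key, rad: grows as the key is turned clockwise seen from above, 6.0 = fully wound (just under one whole turn), at the stop; 0 to 0.8 at the start. Its spring and drag need up to about 0.14 N m; it stays where it is left.
- note_pad: Bystander: block of sticky notes, 76 x 77 x 13 mm. Origin at the centre of its underside; leave it alone.
- earbud_case: Bystander: white earbud case, 46 x 60 x 25 mm. Origin at the centre of its underside; leave it alone.
- staple_box: Bystander: small card box of staples, 36 x 58 x 16 mm. Origin at the centre of its underside; leave it alone.
- marker: Bystander: marker pen, 135 mm long, 17 mm thick. Origin at the centre of its underside; leave it alone.
- usb_hub: Bystander: flat aluminium hub, 30 x 108 x 11 mm. Origin at the centre of its underside; leave it alone.
- coaster0: The same coaster as coaster0_mid: origin at the centre of the underside of its cork foot, same axes.
- coaster1: The same coaster as coaster1_mid: origin at the centre of the underside of its cork foot, same axes.
- coaster2: The same coaster as coaster2_mid: origin at the centre of the underside of its cork foot, same axes.
- spatula: The same spatula: origin on the underside of the blade, 27 mm ahead of and 49 mm below spatula_grip, same axes.

How it is judged:
By the outcome, as a careful person would: the job done as asked, in the order asked, and still so for the second after the job is handed in, with the robot touching nothing.
Of coaster0, coaster1, coaster2 only 2 to 3 are there at a start; the rules pass over those that are not, and their reading is None.
At some moment in a run one of spatula, coaster0, coaster1, coaster2 may be knocked a few centimetres aside while the robot is not near it.
Once in a run the grip may slacken for a moment while it holds something.
It also fails if it takes over 210 s, if anything falls off the work surface, if the arm or the gripper's body presses on something with over 40 N, if the wrist force passes 120 N, or if a joint passes its speed limit or range.

### The arm

A 6-joint arm with a two-finger parallel gripper is mounted at the origin on a cart in front of the work surface, level with it; the furniture and walls round the work are solid. World frame = base frame: x ahead of the robot, y to its left, z up, the work surface at z = 0. Lengths are in m, angles in rad, forces in N, time in s.
With the tool pointing down it reaches from about 0.35 to 0.975 m from the base axis. Payload 4.9 kg.
Tool frame: the origin (TCP) lies between the finger pads; the fingertips stand 14 mm ahead of it and the grasp point (between the pads) lies 5 mm behind it (manip.finger_overhang is the distance from the TCP to the fingertips, in m); z points along the fingers, y is the line along which they close (so a half turn about z gives the same grasp; the last joint's range is limited). The gripper opens to 85 mm and grips with 20 to 120 N. Pads are 22 mm wide; open, the fingers measure 114 mm over their backs; the gripper's body (76 mm by 85 mm) begins 54 mm behind the grasp point. The pads swing forward as they close: fully open they stand 13 mm farther back than shut.
Start: joints at [-1.362, 0.053, 1.613, -0, 1.476, -0.119], TCP at [0.201, -0.592, 0.245] pointing down, gripper open.
Joint ranges: [-3.01, 3.01], [-1.01, 2.22], [0.06, 2.58], [-1.02, 4.17], [0.09, 2.62], [-3.14, 3.14]. Speed limits (rad/s): [2.57, 2.57, 3.14, 3.14, 3.14, 3.14].

### API

Orientations are given as a unit quaternion [w, x, y, z].
In Python, from plant import manip, grab_frame gives the robot as it stands.
- The arm moves only by the tool servo_tool, never from a script. Its argument "deltas" is a list that holds one entry, the list of rows, each a list of 5 numbers: the opening in per cent of the stroke, from 0 (shut) to 100 (fully open), then the shift along the world's x, y, z in m, then the turn about the world's z in degrees. A call has exactly 8 rows; each row shifts and turns the commanded pose from where the row before left it; what a row does not reach is not made up. A row lasts 1/10 s, in which the tool goes at most 50 mm and 8.59 degrees, less where a joint would pass 70% of its speed; a pose out of reach is approached as far as the arm can. A call is refused whole if a number of a shift passes 0.05 or a number of a turn 8.59, either way. A call with a gripper value outside its range is refused whole. The fingers move at their own pace and stop on an object; the grip force is fixed at half the most. Time passes only in rows, so rows that do not move let the fingers close, or fill a call up. It gives the time, the measured TCP pose, the force, the opening and the grip force at its end, in the units of the state.
- manip.state(): the state, without advancing time (a new reading comes with each control period).
- grab_frame(name): name is "scene" or "top"; returns a dict with "pixels" (384x512x3 uint8, red, green, blue), "z_map" (384x512 float32, m along the optical axis (not along the pixel's ray), 0 where there is no reading), "fx", "fy", "cx", "cy" (pixels), "rvec" (rotation vector, rad) and "tvec" (3), from world to camera coordinates, as OpenCV has them. Camera axes: x right, y down, z forward; pixel columns grow to the right and rows downward; lengths in m; the calibration is good to about 2 mm. A picture is of the moment at which its call begins.
- manip.job_done(): hands the job in; it is judged then, once.
The state is a dict: "time": time; "joint_pos": joint angles; "joint_vel": joint speeds; "joint_efforts": joint torques, N m; "tool_pos": TCP position; "tool_rot": TCP orientation; "contact_force": force on the tool from outside, world axes, zero at the start; "ft_torque": the same for the moment, N m; "gripper_width": opening from 0.0 (shut) to 1.0 (fully open); "grasp_force": force on a finger pad.
Only numpy, scipy, OpenCV 4.12 (cv2) and the standard library are available. Lean on these libraries where they do the work, as an engineer would, in place of code of your own. Each camera call takes 0.05 s, during which the arm holds its last target. There are 200 camera calls.

## Working session

There is one attempt and no reset: what is moved stays moved. The work goes in short steps, Python scripts to look and compute and a tool call to move; the robot and the scene stay as the last step left them, time stands still between calls to the robot, and variables do not carry over. Pictures are saved under pics/ and viewed, at most 14 in all, crops included, and the job is handed in when it is done.

Besides the shell and the picture viewer there is one more tool, called after "Request:" as a command line: name --argument value ..., lists and objects as JSON in quotes. servo_tool: Moves the arm, as the interface text tells. Its arguments: {"type":"object","properties":{"deltas":{"type":"array"}},"required":["deltas"]}

```bash
mkdir -p pics; cat > h.py <<'E'
import numpy as np,cv2
from plant import manip,grab_frame
def shot(n,name=None,crop=None,s=1):
    f=grab_frame(n)
    if name:
        im=f["pixels"][:,:,::-1]
        if crop: im=im[crop[1]:crop[3],crop[0]:crop[2]]
        im=cv2.resize(im,None,fx=s,fy=s,interpolation=cv2.INTER_CUBIC)
        cv2.imwrite("pics/"+name,im)
    return f
def cloud(f):
    z=f["z_map"];v,u=np.mgrid[:z.shape[0],:z.shape[1]]
    P=np.stack([(u-f["cx"])/f["fx"]*z,(v-f["cy"])/f["fy"]*z,z],-1)
    R=cv2.Rodrigues(np.array(f["rvec"],float))[0]
    W=(P-np.array(f["tvec"]).ravel())@R
    W[z==0]=np.nan
    return W
E
python3 - <<'E'
from h import *
f=shot("top","t0.png",s=1.5);g=shot("scene","s0.png",s=1.5)
for q in(f,g):
    R=cv2.Rodrigues(np.array(q["rvec"],float))[0];print(-R.T@np.array(q["tvec"]).ravel(),R[2],q["fx"])
np.save("t0.npy",cloud(f));np.save("s0.npy",cloud(g))
print(manip.state())
E
```

```text
[ 0.13910018 -0.07393057  1.68937212] [ 0.21997983  0.08722485 -0.97159698] 493.34567654813344
[-0.09734978  0.68102279  1.16302554] [ 0.43536272 -0.4336073  -0.78895121] 472.20082180949595
{'time': 0.1, 'joint_pos': array([-1.36201033e+00,  5.32786502e-02,  1.61416685e+00,  9.76742194e-06,
        1.47598526e+00, -1.18986171e-01]), 'joint_vel': array([-0.00032931, -0.00281757, -0.00253183,  0.00044717, -0.00253291,
       -0.00131445]), 'joint_efforts': array([ 1.71995166e-04, -3.94905710e+01, -3.71361351e+01, -1.52842981e-04,
        3.95689261e-03, -1.48895552e-06]), 'tool_pos': array([ 0.20110791, -0.59119263,  0.24418742]), 'tool_rot': array([-9.18343617e-04,  9.86600366e-01,  1.63152912e-01, -3.63950252e-05]), 'contact_force': array([ 0.01149219, -0.33868362, -1.19104265]), 'ft_torque': array([-0.00433774, -0.00451756,  0.01282281]), 'grasp_force': 0.0, 'gripper_width': 0.9978730473882226}
```

View pics/t0.png

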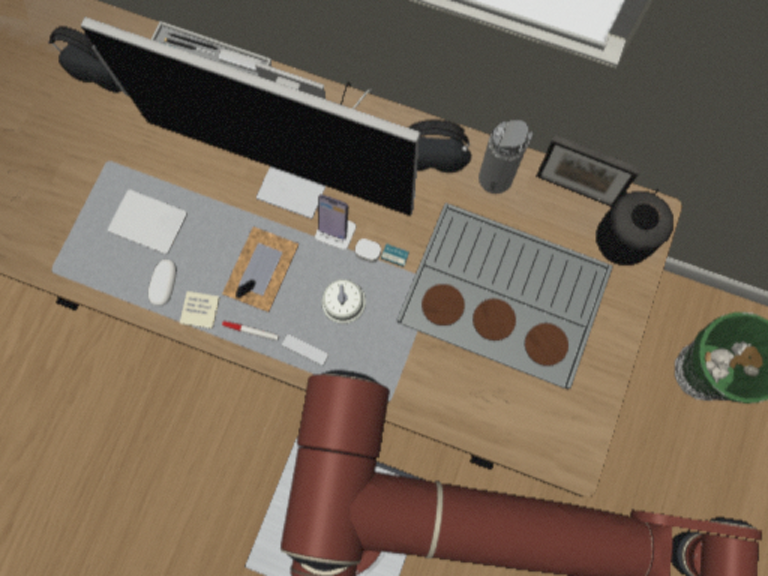

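View pics/s0.png

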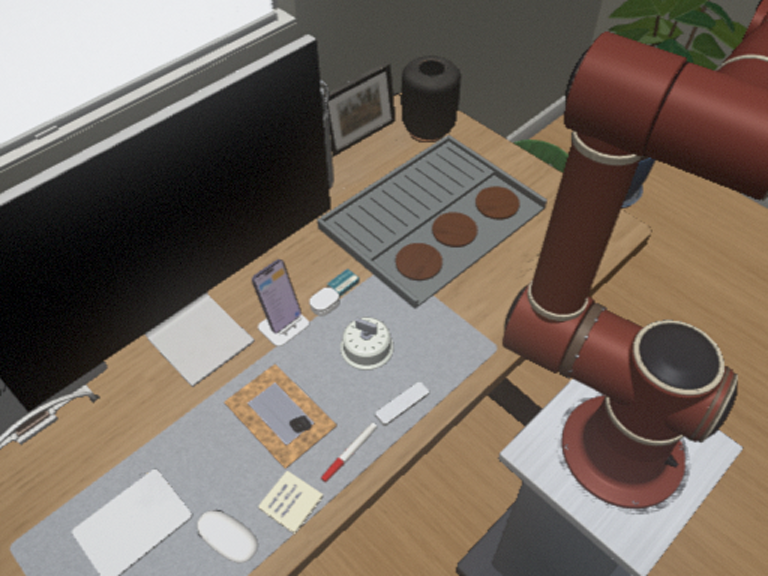

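Top view: three brown coasters at about (443,304), (494,320), (546,344), the step line above them; spatula on the cork-edged pad at about (262,270), grip at (245,288); timer at (343,299) with key on top.

```bash
cat > m.py <<'E'
from h import *
def coasters(f,W,zlo=0.015,zhi=0.06):
    im=f["pixels"].astype(int)
    hsv=cv2.cvtColor(f["pixels"],cv2.COLOR_RGB2HSV)
    out=[]
    m=((im[...,0]-im[...,2]>30)&(W[...,2]>zlo)&(W[...,2]<zhi)).astype(np.uint8)
    n,l,s,c=cv2.connectedComponentsWithStats(m)
    for i in range(1,n):
        if s[i,4]>150:
            P=W[l==i]; out.append((c[i].round(1),s[i,4],np.nanmean(P,0).round(4),np.nanmin(P,0).round(3),np.nanmax(P,0).round(3)))
    return out
E
python3 - <<'E'
from m import *
for n in("top","scene"):
    f=grab_frame(n);W=cloud(f)
    print(n)
    for c in coasters(f,W):print(*c)
    def p(u,v):print((u,v),np.nanmedian(W[int(v/1.5)-1:int(v/1.5)+2,int(u/1.5)-1:int(u/1.5)+2].reshape(-1,3),axis=0).round(4))
    pts=[(400,322),(570,385),(608,266),(447,206),(423,266),(590,325),(250,230),(297,247),(270,308),(225,295),(245,288),(262,252),(275,258),(343,296),(200,308),(368,250),(395,255),(260,333),(305,348)] if n=="top" else [(276,367),(334,425),(290,464),(226,405),(250,400),(290,445),(300,424),(270,385),(366,326),(418,300),(320,223),(448,142),(545,206)]
    for q in pts:p(*q)
f=shot("top","t1.png",(140,140,250,220),7)
f=shot("scene","s1.png",(140,200,280,320),5.7)
E
```

```text
top
[294.9 202.7] 568 [ 0.5434 -0.0451  0.024 ] [ 0.496 -0.093  0.015] [0.591 0.002 0.034]
[329.3 212.7] 587 [ 0.5515 -0.168   0.0242] [ 0.504 -0.215  0.015] [ 0.599 -0.12   0.036]
[364.  229.1] 602 [ 0.539  -0.2974  0.024 ] [ 0.492 -0.345  0.015] [ 0.587 -0.249  0.037]
(400, 322) [0.4715 0.0349 0.0152]
(570, 385) [ 0.4723 -0.3753  0.0292]
(608, 266) [ 0.765  -0.3745  0.031 ]
(447, 206) [0.7727 0.0258 0.0284]
(423, 266) [0.6163 0.029  0.0206]
(590, 325) [ 0.6152 -0.375   0.032 ]
(250, 230) [0.5575 0.4511 0.0047]
(297, 247) [0.5589 0.3268 0.0088]
(270, 308) [0.3983 0.3294 0.0059]
(225, 295) [0.3905 0.4401 0.0052]
(245, 288) [0.4081 0.3829 0.0783]
(262, 252) [0.5136 0.4005 0.0117]
(275, 258) [0.5108 0.3639 0.0123]
(343, 296) [0.4685 0.1714 0.0879]
(200, 308) [0.3388 0.4801 0.0164]
(368, 250) [0.6048 0.1638 0.0269]
(395, 255) [0.617  0.101  0.0175]
(260, 333) [0.3324 0.3257 0.017 ]
(305, 348) [0.3364 0.2152 0.0164]
scene
[331.1 134.5] 468 [ 0.5412 -0.2923  0.0228] [ 0.493 -0.346  0.016] [ 0.591 -0.241  0.032]
[302.8 152.3] 507 [ 0.553  -0.1627  0.0231] [ 0.506 -0.211  0.015] [ 0.601 -0.113  0.03 ]
[278.7 173.6] 569 [ 0.5449 -0.0407  0.0231] [ 0.498 -0.091  0.016] [0.593 0.007 0.03 ]
[407.2 310.4] 379 [-0.0038  0.0517  0.0184] [-0.082 -0.022  0.015] [0.085 0.097 0.026]
(276, 367) [0.5596 0.3335 0.0089]
(334, 425) [0.3927 0.3366 0.0083]
(290, 464) [0.3896 0.4398 0.0056]
(226, 405) [0.5632 0.4509 0.003 ]
(250, 400) [0.5393 0.4132 0.0098]
(290, 445) [0.4178 0.4169 0.0084]
(300, 424) [0.4    0.3975 0.0848]
(270, 385) [0.5367 0.3657 0.0089]
(366, 326) [0.4693 0.1797 0.0813]
(418, 300) [0.4727 0.0378 0.0239]
(320, 223) [0.7719 0.036  0.0281]
(448, 142) [ 0.7623 -0.3656  0.0213]
(545, 206) [ 0.4645 -0.3697  0.0076]
```

View pics/t1.png

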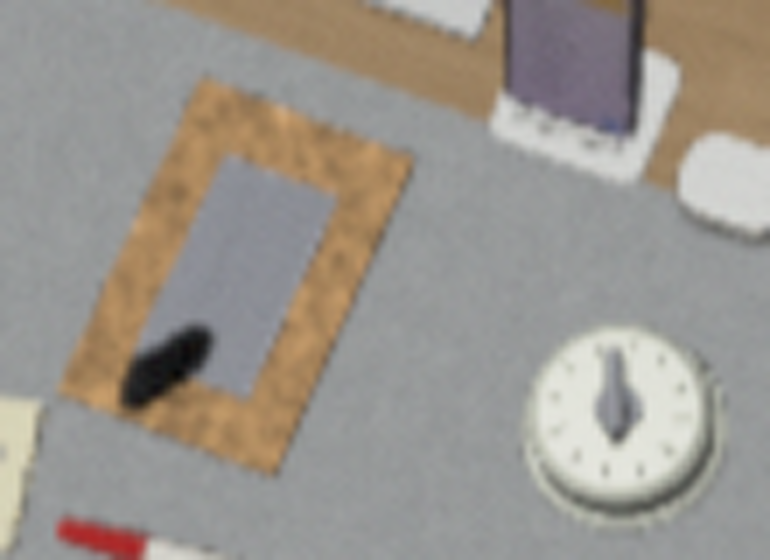

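View pics/s1.png

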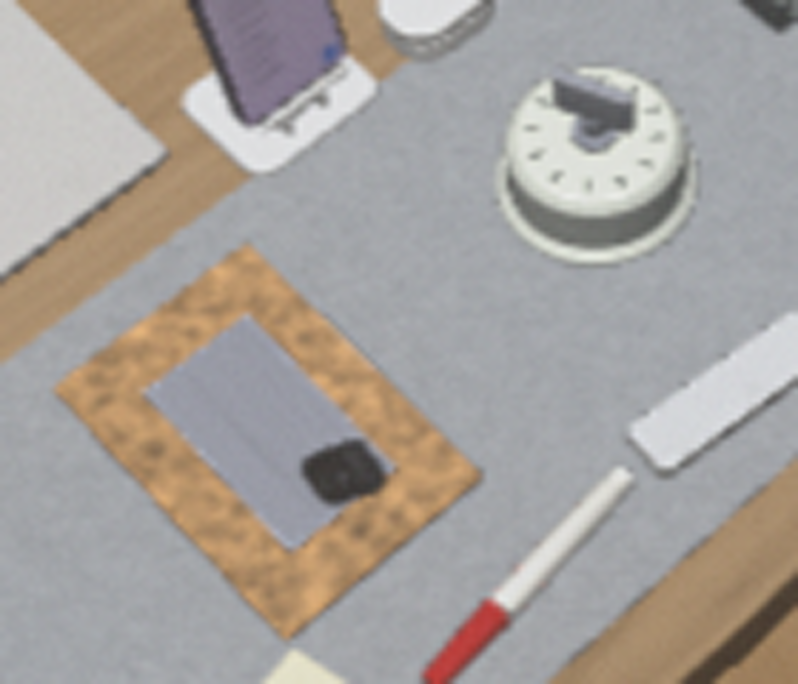

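```bash
cat >> m.py <<'E'
def ray(f,uv,z):
    uv=np.atleast_2d(np.array(uv,float))
    R=cv2.Rodrigues(np.array(f["rvec"],float))[0];c=-R.T@np.array(f["tvec"]).ravel()
    d=np.c_[(uv[:,0]-f["cx"])/f["fx"],(uv[:,1]-f["cy"])/f["fy"],np.ones(len(uv))]@R
    return (c+d*((z-c[2])/d[:,2])[:,None])[:,:2]
def blob(mask,f,z):
    n,l,s,c=cv2.connectedComponentsWithStats(mask.astype(np.uint8))
    i=1+np.argmax(s[1:,4]);v,u=np.nonzero(l==i)
    return cv2.minAreaRect((ray(f,np.c_[u,v],z)*1000).astype(np.float32)),s[i]
E
python3 - <<'E'
from m import *
for n in("top","scene"):
    f=grab_frame(n);W=cloud(f);im=f["pixels"].astype(int)
    reg=(W[...,0]>.37)&(W[...,0]<.58)&(W[...,1]>.31)&(W[...,1]<.47)
    d=im[...,0]-im[...,2]
    hull=(reg&(d>25))
    print(n,"pad",blob(cv2.morphologyEx(hull.astype(np.uint8),cv2.MORPH_CLOSE,np.ones((25,25))),f,.008))
    blade=reg&(d<5)&(im.sum(2)>330)&(W[...,0]>.40)&(W[...,0]<.545)&(W[...,1]>.345)&(W[...,1]<.43)
    print("blade",blob(blade,f,.01))
    grip=reg&(im.sum(2)<200)
    v,u=np.nonzero(grip);P=W[grip];print("grip",np.nanmean(P,0),np.nanmin(P,0),np.nanmax(P,0))
    key=(W[...,0]>.43)&(W[...,0]<.51)&(W[...,1]>.13)&(W[...,1]<.22)&(W[...,2]>.075)&(W[...,2]<.1)
    print("key",blob(key,f,.09),np.nanmax(W[key][:,2]))
    tim=(W[...,0]>.4)&(W[...,0]<.54)&(W[...,1]>.1)&(W[...,1]<.24)&(W[...,2]>.035)&(W[...,2]<.06)&(im.sum(2)>500)
    print("timer",blob(tim,f,.046))
    print([ray(f,c[0],.023)[0].round(4) for c in coasters(f,W)][:3])
    g=cv2.cvtColor(f["pixels"],cv2.COLOR_RGB2GRAY)
    up=(W[...,0]>.6)&(W[...,0]<.64)
    for y in (.0,-.1,-.2,-.3,-.36):
        m=(abs(W[...,1]-y)<.008)&(W[...,0]>.59)&(W[...,0]<.65)&(d<20)
        o=np.argsort(W[m][:,0]);x=W[m][o,0];gg=g[m][o]
        b=np.digitize(x,np.arange(.59,.65,.004));print(y,[int(gg[b==k].mean()) if (b==k).any() else 0 for k in range(1,16)])
E
```

```text
top pad (((469.2415771484375, 398.40679931640625), (141.88075256347656, 198.45481872558594), 88.91520690917969), array([ 140,  151,   59,   57, 1713], dtype=int32))
blade (((476.358154296875, 386.91534423828125), (59.54046630859375, 109.24224853515625), 88.69049835205078), array([160, 163,  27,  33, 458], dtype=int32))
grip [0.41004512 0.38426068 0.06876965] [0.38398301 0.3803011  0.01888097] [0.43973114 0.3933409  0.10047026]
key (((470.4652099609375, 174.35800170898438), (44.82027816772461, 6.702115535736084), 21.555435180664062), array([226, 189,   3,  14,  39], dtype=int32)) 0.09869420929241425
timer (((471.51776123046875, 178.01370239257812), (84.85859680175781, 82.35797882080078), 21.253049850463867), array([215, 186,  25,  25, 421], dtype=int32))
[array([ 0.5435, -0.0454]), array([ 0.5518, -0.1681]), array([ 0.5391, -0.298 ])]
0.0 [140, 142, 139, 141, 140, 139, 126, 109, 125, 138, 136, 130, 129, 136, 126]
-0.1 [138, 138, 137, 136, 137, 132, 110, 109, 136, 135, 126, 131, 117, 118, 117]
-0.2 [112, 131, 132, 134, 133, 116, 113, 124, 133, 133, 128, 133, 125, 131, 132]
-0.3 [0, 128
[... 680 characters left out ...]
56445), array([237, 212,  15,   9,  73], dtype=int32)) 0.0944502098617496
timer (((470.02850341796875, 180.60443115234375), (85.89521789550781, 85.75851440429688), 45.51923751831055), array([229, 212,  31,  26, 479], dtype=int32))
[array([ 0.5406, -0.2922]), array([ 0.5529, -0.1627]), array([ 0.5446, -0.0408])]
0.0 [124, 126, 125, 126, 125, 127, 119, 89, 96, 126, 125, 126, 118, 125, 123]
-0.1 [125, 124, 124, 124, 125, 124, 101, 92, 116, 124, 125, 114, 90, 117, 109]
-0.2 [0, 0, 126, 124, 121, 119, 74, 113, 124, 124, 115, 116, 104, 120, 110]
-0.3 [0, 0, 116, 124, 124, 94, 85, 121, 123, 123, 124, 122, 123, 121, 122]
-0.36 [107, 112, 105, 113, 123, 86, 94, 121, 110, 123, 117, 116, 115, 115, 123]
```

Request:
servo_tool --deltas '[[[100, 0.026, 0.042, 0, -2.5], [100, 0.026, 0.042, 0, -2.5], [100, 0.026, 0.042, 0, -2.5], [100, 0.026, 0.042, 0, -2.5], [100, 0.026, 0.042, 0, -2.5], [100, 0.026, 0.042, 0, -2.5], [100, 0.026, 0.042, 0, -2.5], [100, 0.026, 0.042, 0, -2.5]]]'

```text
time: 1.2
tool_pos: [0.4099, -0.2539, 0.2457]
tool_rot: [0.0, 1.0, -0.012, 0.0]
contact_force: [0.6, -0.9, -0.6]
gripper_width: 1.001
grasp_force: 0.0
```

Request:
servo_tool --deltas '[[[100, 0, 0.048, 0, 0], [100, 0, 0.048, 0, 0], [100, 0, 0.048, 0, 0], [100, 0, 0.048, 0, 0], [100, 0, 0.048, 0, 0], [100, 0, 0.048, 0, 0], [100, 0, 0.048, 0, 0], [100, 0, 0.048, 0, 0]]]'

```text
time: 2.0
tool_pos: [0.4089, 0.1303, 0.2458]
tool_rot: [-0.0, 1.0, -0.011, 0.001]
contact_force: [0.8, 0.2, 0.5]
gripper_width: 1.0
grasp_force: 0.0
```

Request:
servo_tool --deltas '[[[100, 0, 0.043, 0, 0], [100, 0, 0.043, 0, 0], [100, 0, 0.043, 0, 0], [100, 0, 0.043, -0.02, 0], [100, 0, 0.043, -0.02, 0], [100, 0, 0.043, -0.02, 0], [100, 0, 0, -0.02, 0], [100, 0, 0, 0, 0]]]'

```text
time: 2.8
tool_pos: [0.4071, 0.386, 0.1615]
tool_rot: [0.002, 1.0, -0.01, -0.003]
contact_force: [-0.8, -0.2, 0.1]
gripper_width: 0.997
grasp_force: 0.0
```

```bash
python3 - <<'E'
from m import *
s=manip.state();q=s["tool_rot"];print(s["time"],s["tool_pos"],2*np.degrees(np.arctan2(q[2],q[1])),q,s["joint_pos"],s["contact_force"])
E
```

```text
2.8 [0.40706462 0.38598353 0.16147748] -1.1035722879765808 [ 0.00219274  0.9999472  -0.00963027 -0.00283653] [ 6.26237946e-01 -2.81535108e-02  1.83777137e+00 -1.63631317e-04
  1.33914353e+00  2.21633338e+00] [-0.83844728 -0.22730726  0.08510705]
```

Request:
servo_tool --deltas '[[[100, 0.002, 0.002, -0.02, 0], [100, 0, 0, -0.02, 0], [100, 0, 0, -0.02, 0], [100, 0, 0, -0.02, 0], [100, 0, 0, -0.02, 0], [100, 0, 0, -0.012, 0], [100, 0, 0, 0, 0], [100, 0, 0, 0, 0]]]'

```text
time: 3.6
tool_pos: [0.4119, 0.3884, 0.0544]
tool_rot: [-0.0, 1.0, -0.011, 0.001]
contact_force: [0.5, 0.1, 0.1]
gripper_width: 0.999
grasp_force: 0.0
```

Request:
servo_tool --deltas '[[[60, 0, 0, 0, 0], [40, 0, 0, 0, 0], [30, 0, 0, 0, 0], [20, 0, 0, 0, 0], [10, 0, 0, 0, 0], [5, 0, 0, 0, 0], [5, 0, 0, 0, 0], [5, 0, 0, 0, 0]]]'

```text
time: 4.4
tool_pos: [0.4113, 0.3884, 0.0536]
tool_rot: [-0.0, 1.0, -0.011, 0.0]
contact_force: [-0.5, -0.8, 3.2]
gripper_width: 0.154
grasp_force: 58.7
```

```bash
python3 - <<'E'
from m import *
s=manip.state();q=s["tool_rot"];print(s["time"],s["tool_pos"],2*np.degrees(np.arctan2(q[2],q[1])),q,s["contact_force"],s["ft_torque"],s["gripper_width"],s["grasp_force"])
shot("scene","s2.png",(120,150,320,330),3.9)
E
```

```text
4.4 [0.41129446 0.38844969 0.05360533] -1.2129098990809082 [-1.15497985e-04  9.99943974e-01 -1.05844379e-02  7.55026127e-05] [-0.47771855 -0.80493914  3.16734072] [-0.04823969  0.1577723  -0.03436839] 0.15357228528019384 58.68801534175873
```

View pics/s2.png

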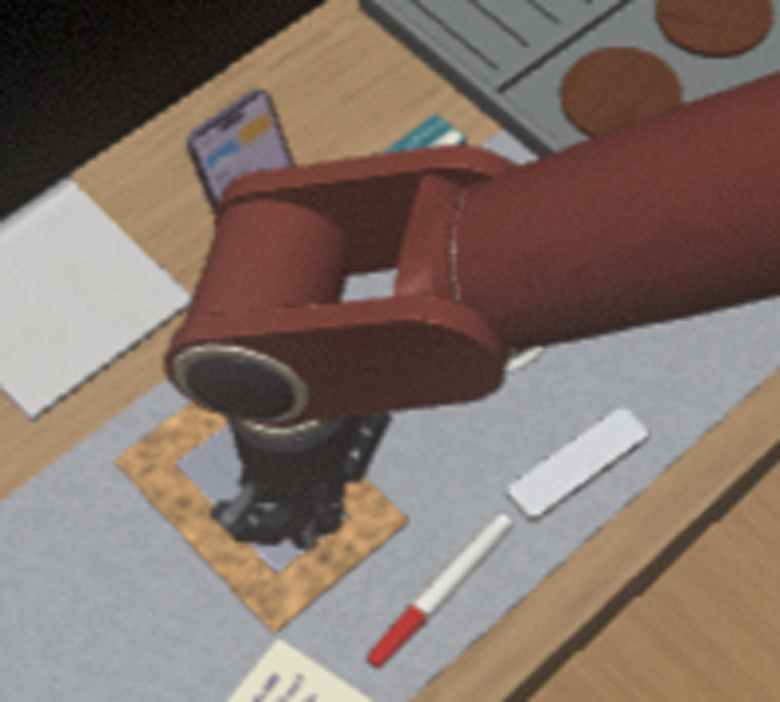

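Request:
servo_tool --deltas '[[[5, 0, 0, 0.04, 0], [5, 0, 0, 0.04, 0], [5, 0, 0, 0.04, 0], [5, 0, 0, 0.01, 0], [5, 0, -0.048, 0, 0], [5, 0, -0.048, 0, 0], [5, 0, -0.048, 0, 0], [5, -0.004, -0.048, 0, 0]]]'

```text
time: 5.25
tool_pos: [0.4062, 0.1944, 0.1813]
tool_rot: [0.001, 1.0, -0.01, -0.001]
contact_force: [1.3, -0.7, -0.1]
gripper_width: 0.161
grasp_force: 59.3
```

Request:
servo_tool --deltas '[[[5, -0.01, -0.048, 0, 0], [5, -0.01, -0.048, 0, 0], [5, -0.01, -0.048, 0, 0], [5, -0.01, -0.048, -0.02, 0], [5, -0.005, -0.045, -0.03, 0], [5, 0, 0, -0.03, 0], [5, 0, 0, 0, 0], [5, 0, 0, 0, 0]]]'

```text
time: 6.05
tool_pos: [0.3622, -0.034, 0.1057]
tool_rot: [-0.001, 1.0, -0.011, -0.002]
contact_force: [-0.1, -0.2, -0.9]
gripper_width: 0.151
grasp_force: 59.4
```

```bash
cat >> m.py <<'E'
def st():
    s=manip.state();q=s["tool_rot"];print(round(s["time"],2),s["tool_pos"].round(4),"yaw",round(2*np.degrees(np.arctan2(q[2],q[1])),2),"F",s["contact_force"].round(1),"T",s["ft_torque"].round(2),round(s["gripper_width"],3),round(s["grasp_force"],1))
E
python3 - <<'E'
from m import *
st()
f=shot("scene","s3.png",(230,80,390,260),3.3)
g=shot("top","t3.png",(250,150,420,270),4.6)
for q in(f,g):
  for c in coasters(q,cloud(q)):print(*c)
E
```

```text
6.05 [ 0.3622 -0.034   0.1057] yaw -1.21 F [-0.1 -0.2 -0.9] T [-0.03  0.03 -0.03] 0.151 59.4
[302.3 152.2] 489 [ 0.5543 -0.162   0.0231] [ 0.502 -0.211  0.015] [ 0.601 -0.115  0.031]
[278.1 173.2] 535 [ 0.5473 -0.0405  0.0231] [ 0.503 -0.091  0.015] [0.594 0.008 0.033]
[418.  321.6] 203 [-0.0412  0.058   0.0189] [-0.08   0.007  0.015] [0.01  0.091 0.028]
[295.1 202.6] 568 [ 0.5437 -0.0456  0.0239] [ 0.498 -0.093  0.015] [0.592 0.003 0.037]
[329.3 212.7] 589 [ 0.5515 -0.1678  0.0242] [ 0.503 -0.215  0.015] [ 0.6   -0.12   0.038]
[364.  229.1] 600 [ 0.5393 -0.2974  0.0239] [ 0.491 -0.345  0.015] [ 0.586 -0.25   0.036]
[243.4 336.7] 159 [ 0.0626 -0.0393  0.0193] [ 0.025 -0.094  0.015] [0.093 0.023 0.034]
```

View pics/s3.png

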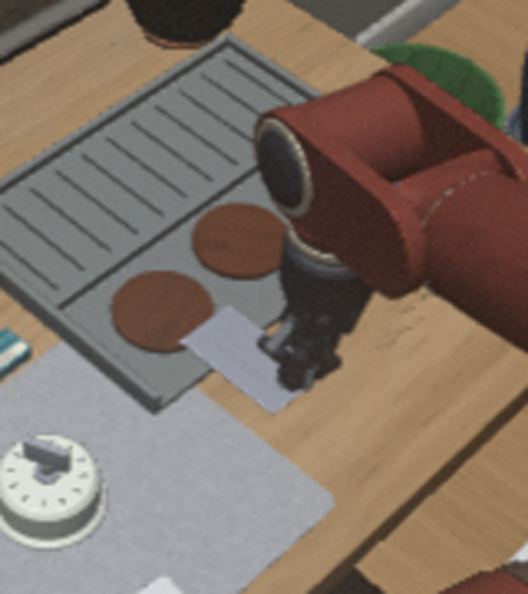

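View pics/t3.png

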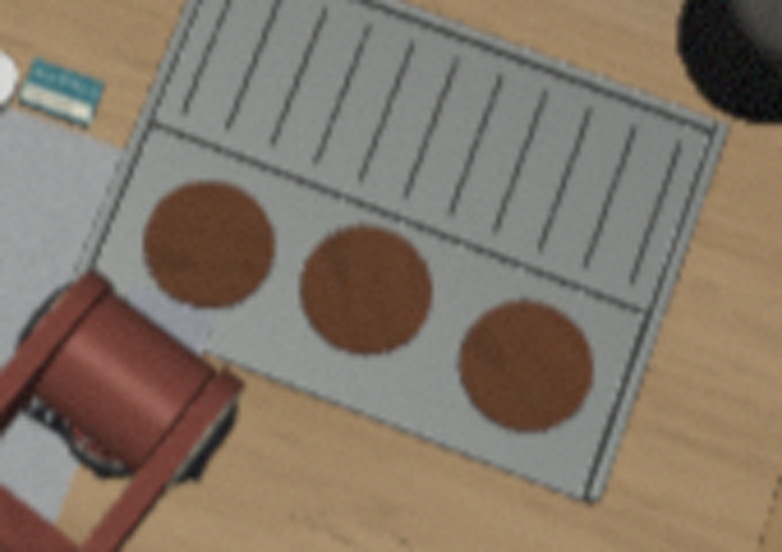

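Scene: held blade's front corners at crop (180,343) and (233,305), back-left corner (275,411); all three coasters still foot-down.

```bash
python3 - <<'E'
from m import *
f=grab_frame("scene")
p=np.array([(180,343),(233,305),(275,411)])/3.3+[230,80]
r=ray(f,p,.0615);print(r, (r[0]+r[1])/2, np.linalg.norm(r[0]-r[1]),np.linalg.norm(r[0]-r[2]))
W=cloud(f);m=np.zeros(W.shape[:2],bool)
for u,v in [(288,185),(295,181),(300,185),(300,190)]: print(W[v,u].round(4))
# step in top/scene: contours
g=grab_frame("top")
# crop t3 scale 4.6 offset (250,150): step ends, corners
q=np.array([(150,125),(645,310),(90,270),(592,497)])/4.6+[250,150]
print(ray(g,q,.015))
E
```

```text
[[ 0.4826256   0.00049205]
 [ 0.47943356 -0.06743144]
 [ 0.37112538 -0.00339733]] [ 0.48102958 -0.0334697 ] 0.06799845298124936 0.11156804447712909
[ 0.4702 -0.0011  0.066 ]
[ 0.467  -0.0285  0.0642]
[ 0.4462 -0.0281  0.0638]
[ 0.4325 -0.0129  0.0657]
[[ 0.61708481  0.0268067 ]
 [ 0.61227033 -0.37076118]
 [ 0.49415072  0.03015903]
 [ 0.46403283 -0.37564822]]
```

Request:
servo_tool --deltas '[[[5, 0, -0.0075, -0.02, 0], [5, 0, 0, -0.015, 0], [5, 0, 0, -0.01, 0], [5, 0, 0, -0.003, 0], [5, 0, 0, 0, 0], [5, 0, 0, 0, 0], [5, 0, 0, 0, 0], [5, 0, 0, 0, 0]]]'

```text
time: 7.05
tool_pos: [0.3637, -0.0421, 0.0595]
tool_rot: [0.0, 1.0, -0.011, 0.001]
contact_force: [-0.6, 0.1, -1.0]
gripper_width: 0.153
grasp_force: 59.5
```

Request:
servo_tool --deltas '[[[5, 0, 0, -0.001, 0], [5, 0, 0, 0, 0], [5, 0, 0, 0, 0], [5, 0, 0, 0, 0], [5, 0, 0, 0, 0], [5, 0, 0, 0, 0], [5, 0, 0, 0, 0], [5, 0, 0, 0, 0]]]'

```text
time: 7.85
tool_pos: [0.3632, -0.042, 0.0578]
tool_rot: [-0.0, 1.0, -0.011, -0.0]
contact_force: [-0.2, 0.9, -1.0]
gripper_width: 0.155
grasp_force: 59.5
```

```bash
python3 -c "
from m import *
st()"
```

```text
7.85 [ 0.3632 -0.042   0.0578] yaw -1.22 F [-0.2  0.9 -1. ] T [-0.    0.07  0.  ] 0.155 59.5
```

Request:
servo_tool --deltas '[[[5, 0, 0, -0.001, 0], [5, 0, 0, 0, 0], [5, 0, 0, 0, 0], [5, 0, 0, 0, 0], [5, 0, 0, 0, 0], [5, 0, 0, 0, 0], [5, 0, 0, 0, 0], [5, 0, 0, 0, 0]]]'

```text
time: 8.65
tool_pos: [0.3632, -0.042, 0.0568]
tool_rot: [0.0, 1.0, -0.011, 0.0]
contact_force: [-0.3, 0.0, -0.8]
gripper_width: 0.157
grasp_force: 40.6
```

Request:
servo_tool --deltas '[[[5, 0, 0, -0.001, 0], [5, 0, 0, 0, 0], [5, 0, 0, 0, 0], [5, 0, 0, 0, 0], [5, 0, 0, 0, 0], [5, 0, 0, 0, 0], [5, 0, 0, 0, 0], [5, 0, 0, 0, 0]]]'

```text
time: 9.45
tool_pos: [0.3632, -0.0419, 0.0558]
tool_rot: [-0.0, 1.0, -0.011, 0.0]
contact_force: [-0.7, -0.3, -1.9]
gripper_width: 0.154
grasp_force: 61.8
```

```bash
python3 -c "
from m import *
st()"
```

```text
9.45 [ 0.3632 -0.0419  0.0558] yaw -1.22 F [-0.7 -0.3 -1.9] T [0.05 0.13 0.02] 0.154 61.8
```

```bash
python3 - <<'E'
from m import *
f=shot("scene","s4.png",(250,140,350,230),8)
W=cloud(f);im=f["pixels"].astype(int)
d=im[...,2]-im[...,0]
m=(d>3)&(W[...,0]>.36)&(W[...,0]<.51)&(W[...,1]>-.09)&(W[...,1]<.0)&(W[...,2]<.04)
P=W[m];A=np.c_[P[:,:2]-[.43,-.04],np.ones(len(P))];print(m.sum(),np.linalg.lstsq(A,P[:,2],rcond=None)[0])
print(P.min(0),P.max(0))
for c in coasters(f,W):print(*c)
E
```

```text
560 [-0.00392236 -0.0446175   0.01159791]
[ 0.36341723 -0.08994203 -0.00231057] [ 5.08804926e-01 -3.99558583e-05  1.97737507e-02]
[301.3 152.8] 439 [ 0.555  -0.1578  0.023 ] [ 0.503 -0.206  0.017] [ 0.601 -0.114  0.031]
[278.7 173.6] 562 [ 0.5449 -0.0408  0.0231] [ 0.498 -0.09   0.016] [0.592 0.006 0.03 ]
[419.8 320.7] 246 [-0.0431  0.0527  0.0188] [-0.083 -0.02   0.015] [0.012 0.087 0.028]
```

View pics/s4.png

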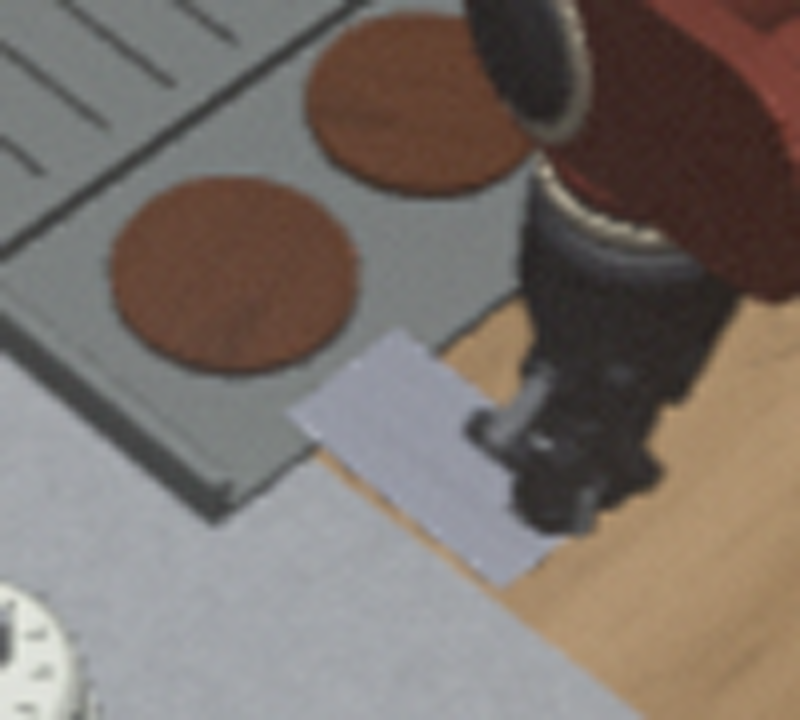

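Request:
servo_tool --deltas '[[[5, 0, 0, 0.0006, 0], [5, 0.005, 0, 0, 0], [5, 0.005, 0, 0, 0], [5, 0.005, 0, 0, 0], [5, 0.005, 0, 0, 0], [5, 0.005, 0, 0, 0], [5, 0.004, 0, 0, 0], [5, 0, 0, 0, 0]]]'

```text
time: 10.3
tool_pos: [0.3927, -0.042, 0.0564]
tool_rot: [-0.0, 1.0, -0.011, 0.0]
contact_force: [1.2, -1.3, -2.0]
gripper_width: 0.155
grasp_force: 61.9
```

Request:
servo_tool --deltas '[[[5, 0.003, 0, 0, 0], [5, 0.003, 0, 0, 0], [5, 0.003, 0, 0, 0], [5, 0.003, 0, 0, 0], [5, 0, 0, 0, 0], [5, 0, 0, 0, 0], [5, 0, 0, 0, 0], [5, 0, 0, 0, 0]]]'

```text
time: 11.1
tool_pos: [0.4042, -0.042, 0.0564]
tool_rot: [0.0, 1.0, -0.011, 0.0]
contact_force: [-0.1, 0.8, -1.8]
gripper_width: 0.156
grasp_force: 61.9
```

```bash
python3 - <<'E'
from m import *
st()
for n in("scene","top"):
  f=grab_frame(n)
  for c in coasters(f,cloud(f)):print(*c)
E
```

```text
11.1 [ 0.4042 -0.042   0.0564] yaw -1.22 F [-0.1  0.8 -1.8] T [ 0.08  0.08 -0.04] 0.156 61.9
[296.7 152.7] 260 [ 0.5659 -0.1474  0.0231] [ 0.522 -0.187  0.017] [ 0.602 -0.115  0.031]
[274.6 170.3] 556 [ 0.5637 -0.0413  0.0231] [ 0.515 -0.09   0.015] [0.612 0.008 0.03 ]
[422.7 320.4] 236 [-0.048   0.0465  0.0187] [-0.088 -0.023  0.015] [0.007 0.095 0.027]
[296.9 197.8] 576 [ 0.5622 -0.0456  0.024 ] [ 0.515 -0.093  0.015] [0.613 0.002 0.037]
[329.3 212.6] 590 [ 0.5518 -0.168   0.0241] [ 0.505 -0.215  0.015] [ 0.598 -0.12   0.036]
[364.  229.2] 609 [ 0.5389 -0.2975  0.0243] [ 0.492 -0.345  0.015] [ 0.587 -0.249  0.035]
```

Request:
servo_tool --deltas '[[[5, 0.0025, 0, 0, 0], [5, 0.0025, 0, 0, 0], [5, 0.001, 0, 0.0073, 0], [5, 0.001, 0, 0.0073, 0], [5, 0.0003, 0, 0.006, 0], [5, 0.0003, 0, 0.006, 0], [5, 0, 0, 0, 0], [5, 0, 0, 0, 0]]]'

```text
time: 12.0
tool_pos: [0.412, -0.042, 0.0833]
tool_rot: [0.0, 1.0, -0.011, 0.0]
contact_force: [-1.4, 0.4, -2.9]
gripper_width: 0.153
grasp_force: 62.0
```

```bash
python3 - <<'E'
from m import *
st()
for n in("scene","top"):
  f=grab_frame(n);W=cloud(f)
  for c in coasters(f,W,.015,.12):print(*c)
f=shot("scene","s5.png",(240,120,340,210),7)
E
```

```text
12.0 [ 0.412  -0.042   0.0833] yaw -1.22 F [-1.4  0.4 -2.9] T [-0.04  0.22 -0.02] 0.153 62.0
[296.3 151.9] 244 [ 0.5694 -0.1491  0.023 ] [ 0.526 -0.198  0.016] [ 0.604 -0.115  0.032]
[273.2 166.2] 438 [ 0.5706 -0.0415  0.0371] [ 0.524 -0.09   0.019] [0.618 0.006 0.055]
[422.  321.1] 229 [-0.0476  0.0493  0.0184] [-0.088 -0.017  0.015] [0.005 0.09  0.032]
[297.8 195. ] 526 [ 0.5691 -0.0455  0.0378] [ 0.523 -0.094  0.016] [0.616 0.002 0.057]
[329.3 212.7] 579 [ 0.5515 -0.168   0.0242] [ 0.505 -0.216  0.015] [ 0.599 -0.12   0.036]
[364.1 229.1] 604 [ 0.5391 -0.2976  0.0243] [ 0.492 -0.345  0.015] [ 0.587 -0.25   0.037]
```

View pics/s5.png

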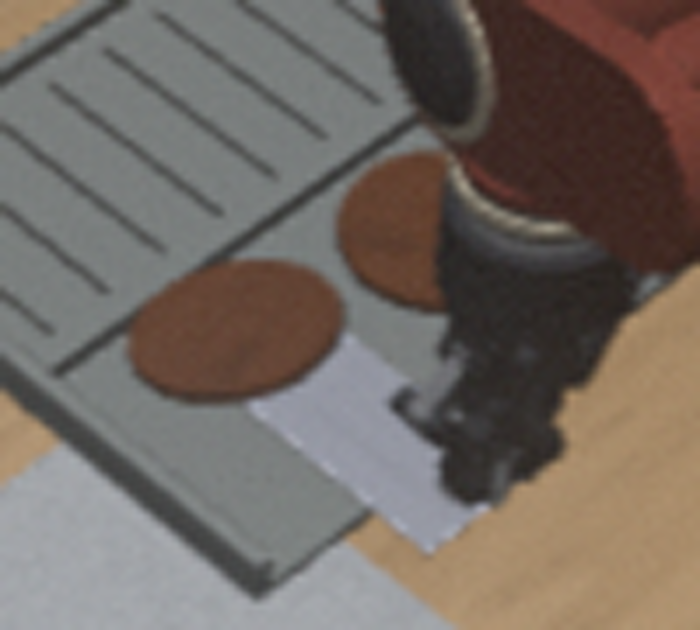

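The coaster (crop centre ~(235,330)) is tipped ~20° on the blade with its far edge at the step line. Continuing the arc.

Request:
servo_tool --deltas '[[[5, 0.0025, 0, 0.0068, 0], [5, 0.0025, 0, 0.0068, 0], [5, 0.0037, 0, 0.0062, 0], [5, 0.0038, 0, 0.0062, 0], [5, 0.0048, 0, 0.0053, 0], [5, 0.0048, 0, 0.0053, 0], [5, 0.0057, 0, 0.0053, 0], [5, 0.0058, 0, 0.0053, 0]]]'

```text
time: 12.95
tool_pos: [0.446, -0.0419, 0.1306]
tool_rot: [-0.0, 1.0, -0.011, 0.0]
contact_force: [-0.7, -0.1, -0.9]
gripper_width: 0.155
grasp_force: 62.1
```

Request:
servo_tool --deltas '[[[5, 0.0065, 0, 0.0036, 0], [5, 0.0065, 0, 0.0036, 0], [5, 0.007, 0, 0.0025, 0], [5, 0.007, 0, 0.0025, 0], [5, 0.0074, 0, 0.0012, 0], [5, 0.0074, 0, 0.0012, 0], [5, 0.0075, 0, 0, 0], [5, 0.0075, 0, 0, 0]]]'

```text
time: 13.75
tool_pos: [0.5028, -0.0419, 0.1447]
tool_rot: [-0.0, 1.0, -0.011, -0.0]
contact_force: [1.0, 0.0, -2.1]
gripper_width: 0.153
grasp_force: 62.1
```

```bash
python3 - <<'E'
from m import *
st()
for n in("scene","top"):
  f=grab_frame(n);W=cloud(f)
  for c in coasters(f,W,.015,.13):print(*c)
f=shot("scene","s6.png",(230,100,340,200),6)
E
```

```text
13.75 [ 0.5028 -0.0419  0.1447] yaw -1.22 F [ 1.   0.  -2.1] T [0.03 0.04 0.03] 0.153 62.1
[331.  134.8] 454 [ 0.5406 -0.2908  0.023 ] [ 0.492 -0.338  0.015] [ 0.589 -0.242  0.031]
[306.2 153.3] 363 [ 0.5424 -0.1676  0.023 ] [ 0.505 -0.213  0.015] [ 0.586 -0.116  0.03 ]
[423.9 321.2] 202 [-0.0513  0.0462  0.0188] [-0.082 -0.021  0.015] [-0.005  0.084  0.028]
[329.3 212.7] 587 [ 0.5517 -0.1678  0.0242] [ 0.505 -0.215  0.015] [ 0.599 -0.12   0.036]
[364.1 229.2] 606 [ 0.539  -0.2977  0.0241] [ 0.491 -0.345  0.015] [ 0.587 -0.25   0.037]
[238.8 333.4] 184 [ 0.067  -0.0213  0.0199] [ 0.031 -0.097  0.015] [0.091 0.043 0.037]
```

View pics/s6.png

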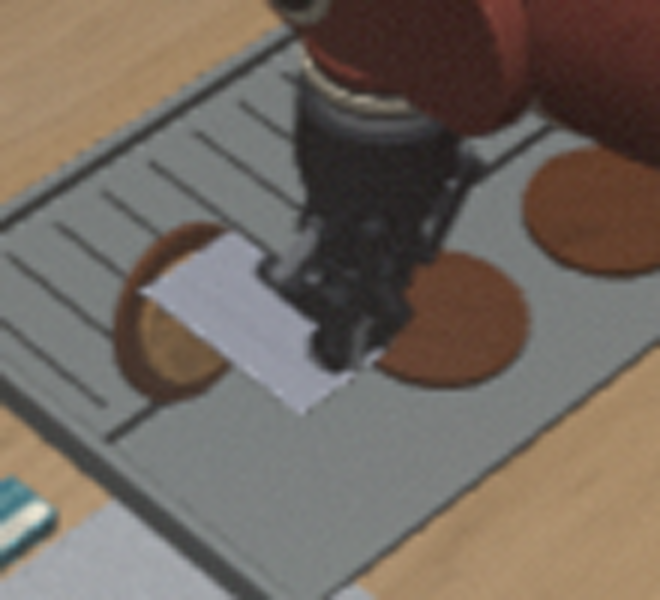

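Request:
servo_tool --deltas '[[[5, 0.0075, 0, 0, 0], [5, 0.0075, 0, 0, 0], [5, 0.0075, 0, 0, 0], [5, 0.005, 0, 0, 0], [5, 0, 0, 0, 0], [5, -0.02, 0, 0.01, 0], [5, -0.04, 0, 0.01, 0], [5, -0.04, 0, 0, 0]]]'

```text
time: 14.7
tool_pos: [0.4296, -0.0421, 0.1663]
tool_rot: [0.0, 1.0, -0.01, 0.001]
contact_force: [-0.1, -0.0, -0.2]
gripper_width: 0.152
grasp_force: 62.1
```

```bash
cat >> m.py <<'E'
def flipped(f,W):
    hsv=cv2.cvtColor(f["pixels"],cv2.COLOR_RGB2HSV).astype(int);im=f["pixels"].astype(int)
    m=((im[...,0]-im[...,2]>18)&(W[...,0]>.44)&(W[...,0]<.79)&(W[...,1]>-.39)&(W[...,1]<.06)&(W[...,2]>.022)&(W[...,2]<.13)).astype(np.uint8)
    n,l,s,c=cv2.connectedComponentsWithStats(m)
    for i in range(1,n):
        if s[i,4]<100: continue
        k=l==i;P=W[k];br=im[k]
        cork=k&(im[...,0]>125)
        print("blob",s[i,4],"cork px",cork.sum(),"mean",np.nanmean(P,0).round(3),np.nanpercentile(P,3,axis=0).round(3),np.nanpercentile(P,97,axis=0).round(3),"corkmean",np.nanmean(W[cork],0).round(4) if cork.any() else None, "rgb",br.mean(0).round())
        if cork.sum()>60:
            Q=W[cork];A=np.c_[Q[:,:2]-Q[:,:2].mean(0),np.ones(len(Q))];print("  plane",np.linalg.lstsq(A,Q[:,2],rcond=None)[0].round(3))
E
python3 - <<'E'
from m import *
st()
for n in("scene","top"):
  f=grab_frame(n);W=cloud(f);print(n);flipped(f,W)
E
```

```text
14.7 [ 0.4296 -0.0421  0.1663] yaw -1.19 F [-0.1 -0.  -0.2] T [ 0.01  0.09 -0.03] 0.152 62.1
scene
blob 549 cork px 297 mean [ 0.648 -0.039  0.031] [ 0.607 -0.085  0.024] [0.694 0.001 0.037] corkmean [ 0.652  -0.043   0.0332] rgb [140. 107.  78.]
  plane [-0.028  0.03   0.033]
top
blob 588 cork px 329 mean [ 0.649 -0.046  0.032] [ 0.606 -0.088  0.024] [ 0.691 -0.004  0.04 ] corkmean [ 0.6501 -0.0463  0.0338] rgb [138. 106.  75.]
  plane [-0.009  0.022  0.034]
blob 441 cork px 0 mean [ 0.551 -0.167  0.026] [ 0.509 -0.209  0.022] [ 0.593 -0.124  0.032] corkmean None rgb [95. 64. 46.]
blob 444 cork px 0 mean [ 0.539 -0.298  0.026] [ 0.498 -0.339  0.022] [ 0.582 -0.255  0.032] corkmean None rgb [95. 64. 46.]
```

Request:
servo_tool --deltas '[[[5, -0.0127, -0.0244, 0, 0], [5, -0.0127, -0.0244, 0, 0], [5, -0.0127, -0.0244, 0, 0], [5, -0.0127, -0.0244, 0, 0], [5, -0.0127, -0.0244, -0.02, 0], [5, 0, 0, -0.03, 0], [5, 0, 0, -0.03, 0], [5, 0, 0, 0, 0]]]'

```text
time: 15.6
tool_pos: [0.3633, -0.1623, 0.0806]
tool_rot: [-0.003, 1.0, -0.011, -0.004]
contact_force: [-1.5, 0.9, -2.1]
gripper_width: 0.156
grasp_force: 62.0
```

Request:
servo_tool --deltas '[[[5, 0, 0, 0, 0], [5, 0, 0, 0, 0], [5, 0, 0, 0, 0], [5, 0, 0, 0, 0], [5, 0, 0, 0, 0], [5, 0, 0, 0, 0], [5, 0, 0, 0, 0], [5, 0, 0, 0, 0]]]'

```text
time: 16.4
tool_pos: [0.3662, -0.1639, 0.0848]
tool_rot: [-0.0, 1.0, -0.011, -0.0]
contact_force: [-0.1, -0.4, -0.9]
gripper_width: 0.157
grasp_force: 62.0
```

```bash
python3 - <<'E'
from m import *
st()
for n in("scene","top"):
  f=grab_frame(n);W=cloud(f);print(n);flipped(f,W)
  for c in coasters(f,W):print(*c)
E
```

```text
16.4 [ 0.3662 -0.1639  0.0848] yaw -1.22 F [-0.1 -0.4 -0.9] T [ 0.05  0.03 -0.03] 0.157 62.0
scene
blob 301 cork px 0 mean [ 0.541 -0.291  0.024] [ 0.499 -0.335  0.022] [ 0.584 -0.249  0.028] corkmean None rgb [97. 65. 48.]
blob 308 cork px 0 mean [ 0.552 -0.162  0.025] [ 0.51  -0.203  0.022] [ 0.593 -0.118  0.029] corkmean None rgb [99. 68. 53.]
blob 552 cork px 296 mean [ 0.648 -0.04   0.031] [ 0.607 -0.085  0.024] [0.694 0.002 0.037] corkmean [ 0.652  -0.043   0.0331] rgb [140. 107.  77.]
  plane [-0.019  0.005  0.033]
[330.9 134.4] 458 [ 0.542  -0.292   0.0228] [ 0.492 -0.344  0.015] [ 0.587 -0.245  0.03 ]
[302.8 152.3] 507 [ 0.5529 -0.1629  0.023 ] [ 0.504 -0.214  0.015] [ 0.602 -0.112  0.032]
[255.5 154.7] 525 [ 0.6489 -0.0397  0.0311] [ 0.601 -0.092  0.021] [0.702 0.006 0.04 ]
[413.6 316.3] 327 [-0.0251  0.054   0.0187] [-0.085 -0.022  0.015] [0.062 0.089 0.03 ]
top
blob 588 cork px 326 mean [ 0.649 -0.046  0.032] [ 0.608 -0.089  0.024] [ 0.692 -0.004  0.041] corkmean [ 0.6504 -0.0463  0.0335] rgb [140. 107.  76.]
  plane [-0.02  -0.017  0.034]
blob 409 cork px 0 mean [ 0.553 -0.166  0.026] [ 0.51  -0.208  0.022] [ 0.594 -0.125  0.033] corkmean None rgb [97. 65. 47.]
blob 461 cork px 0 mean [ 0.539 -0.298  0.026] [ 0.497 -0.34   0.022] [ 0.581 -0.255  0.032] corkmean None rgb [96. 65. 47.]
[305.6 174.9] 570 [ 0.6484 -0.0464  0.0317] [ 0.601 -0.094  0.018] [0.697 0.002 0.049]
[329.5 212.6] 576 [ 0.5522 -0.1684  0.024 ] [ 0.505 -0.215  0.015] [ 0.599 -0.12   0.037]
[364.1 229.1] 612 [ 0.539  -0.2975  0.0243] [ 0.493 -0.345  0.015] [ 0.587 -0.249  0.034]
```

Request:
servo_tool --deltas '[[[5, 0, 0, -0.012, 0], [5, 0, 0, -0.012, 0], [5, 0, 0, -0.0044, 0], [5, 0, 0, 0, 0], [5, 0, 0, 0, 0], [5, 0, 0, 0, 0], [5, 0, 0, 0, 0], [5, 0.005, 0, 0, 0]]]'

```text
time: 17.3
tool_pos: [0.3711, -0.1639, 0.0563]
tool_rot: [0.0, 1.0, -0.011, -0.0]
contact_force: [-0.3, 0.2, -1.7]
gripper_width: 0.157
grasp_force: 62.0
```

Request:
servo_tool --deltas '[[[5, 0.005, 0, 0, 0], [5, 0.005, 0, 0, 0], [5, 0.005, 0, 0, 0], [5, 0.005, 0, 0, 0], [5, 0.005, 0, 0, 0], [5, 0.0045, 0, 0, 0], [5, 0, 0, 0, 0], [5, 0, 0, 0, 0]]]'

```text
time: 18.1
tool_pos: [0.4007, -0.1639, 0.0563]
tool_rot: [-0.0, 1.0, -0.011, -0.0]
contact_force: [0.6, -0.1, -1.7]
gripper_width: 0.157
grasp_force: 62.0
```

```bash
python3 - <<'E'
from m import *
st()
for n in("scene","top"):
  f=grab_frame(n);W=cloud(f)
  for c in coasters(f,W):print(*c)
E
```

```text
18.1 [ 0.4007 -0.1639  0.0563] yaw -1.21 F [ 0.6 -0.1 -1.7] T [0.01 0.07 0.05] 0.157 62.0
[326.4 133.7] 281 [ 0.5547 -0.2838  0.0227] [ 0.512 -0.337  0.016] [ 0.59  -0.245  0.029]
[259.2 147.1] 500 [ 0.6643 -0.0719  0.0311] [ 0.616 -0.126  0.021] [ 0.714 -0.025  0.041]
[300.9 151.1] 501 [ 0.5613 -0.1627  0.0229] [ 0.512 -0.213  0.016] [ 0.61  -0.115  0.03 ]
[414.  317.2] 303 [-0.0272  0.0551  0.0187] [-0.086 -0.021  0.015] [0.055 0.087 0.029]
[315.8 174.1] 574 [ 0.6637 -0.0789  0.0314] [ 0.616 -0.127  0.017] [ 0.712 -0.031  0.045]
[330.6 209.7] 530 [ 0.5633 -0.1686  0.0242] [ 0.516 -0.216  0.016] [ 0.609 -0.119  0.035]
[364.  229.1] 605 [ 0.5391 -0.2972  0.0243] [ 0.491 -0.346  0.015] [ 0.588 -0.249  0.038]
```

Coaster0 was knocked to (0.664, −0.075), into coaster1's landing area. I'll back off and push it back toward +y with the blade's side against its cork foot.

Request:
servo_tool --deltas '[[[5, -0.015, 0, 0, 0], [5, -0.015, 0, 0, 0], [5, 0, 0, 0.025, 0], [5, 0, 0, 0.02, 0], [5, 0.049, 0, 0, 0], [5, 0.049, 0, 0, 0], [5, 0.049, 0, 0, 0], [5, 0.049, 0, 0, 0]]]'

```text
time: 19.0
tool_pos: [0.5684, -0.1638, 0.1014]
tool_rot: [0.0, 1.0, -0.011, 0.0]
contact_force: [0.5, -1.5, -0.5]
gripper_width: 0.156
grasp_force: 62.0
```

Request:
servo_tool --deltas '[[[5, 0.031, 0, 0, 0], [5, 0, 0, 0, 0], [5, 0, 0, 0, 0], [5, 0, 0, 0, 0], [5, 0, 0, -0.016, 0], [5, 0, 0, -0.01, 0], [5, 0, 0, 0, 0], [5, 0, 0, 0, 0]]]'

```text
time: 19.8
tool_pos: [0.5967, -0.1638, 0.0744]
tool_rot: [-0.0, 1.0, -0.011, -0.001]
contact_force: [0.5, -0.9, -1.0]
gripper_width: 0.155
grasp_force: 62.0
```

```bash
python3 - <<'E'
from m import *
st()
for n in("scene","top"):
  f=grab_frame(n);W=cloud(f)
  for c in coasters(f,W):print(*c)
E
```

```text
19.8 [ 0.5967 -0.1638  0.0744] yaw -1.23 F [ 0.5 -0.9 -1. ] T [-0.03  0.03 -0.03] 0.155 62.0
[331.2 134.5] 464 [ 0.541  -0.2924  0.0229] [ 0.492 -0.343  0.015] [ 0.59  -0.244  0.03 ]
[259.2 147. ] 498 [ 0.6645 -0.072   0.0311] [ 0.616 -0.124  0.022] [ 0.715 -0.024  0.04 ]
[301.1 151.2] 504 [ 0.5603 -0.1625  0.023 ] [ 0.513 -0.214  0.016] [ 0.609 -0.113  0.03 ]
[416.8 319.2] 249 [-0.0354  0.0549  0.0191] [-0.085 -0.014  0.015] [0.027 0.091 0.029]
[311.8 170.4] 309 [ 0.6713 -0.0615  0.0323] [ 0.619 -0.1    0.021] [ 0.713 -0.031  0.044]
[364.  229.1] 607 [ 0.5391 -0.2975  0.0241] [ 0.493 -0.346  0.015] [ 0.587 -0.249  0.036]
```

Request:
servo_tool --deltas '[[[5, 0, 0.004, 0.0008, 0], [5, 0, 0.01, 0, 0], [5, 0, 0.01, 0, 0], [5, 0, 0.01, 0, 0], [5, 0, 0.01, 0, 0], [5, 0, 0.01, 0, 0], [5, 0, 0, 0, 0], [5, 0, 0, 0, 0]]]'

```text
time: 20.7
tool_pos: [0.5975, -0.1094, 0.076]
tool_rot: [-0.0, 1.0, -0.01, -0.0]
contact_force: [-0.2, -0.4, -0.7]
gripper_width: 0.156
grasp_force: 62.0
```

Request:
servo_tool --deltas '[[[5, 0, -0.015, 0, 0], [5, 0, -0.02, 0, 0], [5, 0, -0.019, 0.025, 0], [5, -0.05, 0, 0, 0], [5, -0.05, 0, 0, 0], [5, -0.05, 0, 0, 0], [5, -0.05, 0, 0, 0], [5, -0.0265, 0, 0, 0]]]'

```text
time: 21.5
tool_pos: [0.3678, -0.1643, 0.1001]
tool_rot: [-0.0, 1.0, -0.012, -0.001]
contact_force: [0.3, 0.2, -1.4]
gripper_width: 0.157
grasp_force: 61.9
```

Request:
servo_tool --deltas '[[[5, 0, 0, 0, 0], [5, 0, 0, 0, 0], [5, 0, 0, -0.016, 0], [5, 0, 0, -0.016, 0], [5, 0, 0, -0.005, 0], [5, 0, 0, 0, 0], [5, 0, 0, 0, 0], [5, 0, 0, 0, 0]]]'

```text
time: 22.3
tool_pos: [0.372, -0.1644, 0.0651]
tool_rot: [0.0, 1.0, -0.011, 0.001]
contact_force: [0.9, 0.4, -1.5]
gripper_width: 0.152
grasp_force: 62.0
```

```bash
python3 - <<'E'
from m import *
st()
for n in("scene","top"):
  f=grab_frame(n);W=cloud(f)
  for c in coasters(f,W):print(*c)
E
```

```text
22.3 [ 0.372  -0.1644  0.0651] yaw -1.2 F [ 0.9  0.4 -1.5] T [-0.02  0.05 -0.02] 0.152 62.0
[330.4 134.3] 437 [ 0.5436 -0.2913  0.0227] [ 0.495 -0.34   0.015] [ 0.592 -0.245  0.031]
[301. 151.] 504 [ 0.5611 -0.1627  0.0231] [ 0.511 -0.21   0.015] [ 0.611 -0.113  0.031]
[250.9 153.1] 523 [ 0.6642 -0.0336  0.0312] [ 0.619 -0.087  0.022] [0.715 0.012 0.041]
[413.7 316.3] 310 [-0.0252  0.0538  0.0188] [-0.085 -0.022  0.015] [0.061 0.09  0.029]
[305.5 170.4] 567 [ 0.6638 -0.0408  0.0317] [ 0.616 -0.089  0.018] [0.713 0.007 0.047]
[329.9 210.7] 594 [ 0.559  -0.1674  0.0243] [ 0.512 -0.216  0.015] [ 0.608 -0.119  0.036]
[364.1 229.1] 608 [ 0.5391 -0.2978  0.024 ] [ 0.492 -0.346  0.016] [ 0.587 -0.249  0.036]
```

Request:
servo_tool --deltas '[[[5, 0, 0, -0.0087, 0], [5, 0, 0, 0, 0], [5, 0, 0, 0, 0], [5, 0, 0, 0, 0], [5, 0.005, 0, 0, 0], [5, 0.005, 0, 0, 0], [5, 0.005, 0, 0, 0], [5, 0.005, 0, 0, 0]]]'

```text
time: 23.2
tool_pos: [0.3918, -0.164, 0.0556]
tool_rot: [0.0, 1.0, -0.011, 0.0]
contact_force: [0.7, 0.5, -2.4]
gripper_width: 0.156
grasp_force: 62.1
```

Request:
servo_tool --deltas '[[[5, 0.005, 0, 0, 0], [5, 0.0045, 0, 0, 0], [5, 0.0025, 0, 0, 0], [5, 0.0017, 0, 0, 0], [5, 0, 0, 0, 0], [5, 0, 0, 0, 0], [5, 0, 0, 0, 0], [5, 0, 0, 0, 0]]]'

```text
time: 24.0
tool_pos: [0.4048, -0.164, 0.0555]
tool_rot: [0.0, 1.0, -0.011, 0.0]
contact_force: [-0.6, -0.4, -1.6]
gripper_width: 0.154
grasp_force: 62.0
```

```bash
python3 - <<'E'
from m import *
st()
for n in("scene","top"):
  f=grab_frame(n);W=cloud(f)
  for c in coasters(f,W):print(*c)
E
```

```text
24.0 [ 0.4048 -0.164   0.0555] yaw -1.23 F [-0.6 -0.4 -1.6] T [-0.03  0.04  0.05] 0.154 62.0
[325.8 133.6] 262 [ 0.5566 -0.2828  0.0228] [ 0.514 -0.334  0.016] [ 0.59  -0.244  0.029]
[300.1 150.6] 506 [ 0.5645 -0.1623  0.0229] [ 0.517 -0.213  0.016] [ 0.613 -0.113  0.032]
[250.9 153.1] 521 [ 0.6642 -0.0339  0.0311] [ 0.617 -0.086  0.021] [0.717 0.014 0.039]
[414.9 317. ] 313 [-0.0287  0.0532  0.0187] [-0.085 -0.023  0.015] [0.056 0.087 0.03 ]
[305.5 170.4] 567 [ 0.6638 -0.0408  0.0317] [ 0.617 -0.089  0.018] [0.712 0.007 0.046]
[331.1 208.6] 525 [ 0.5676 -0.1691  0.024 ] [ 0.519 -0.215  0.015] [ 0.611 -0.119  0.034]
[364.1 229.1] 606 [ 0.5393 -0.2976  0.0241] [ 0.49  -0.346  0.015] [ 0.587 -0.25   0.036]
```

Request:
servo_tool --deltas '[[[5, 0.0015, 0, 0.0008, 0], [5, 0.001, 0, 0.0073, 0], [5, 0.001, 0, 0.0073, 0], [5, 0.0003, 0, 0.006, 0], [5, 0.0003, 0, 0.006, 0], [5, 0, 0, 0, 0], [5, 0, 0, 0, 0], [5, 0, 0, 0, 0]]]'

```text
time: 24.9
tool_pos: [0.409, -0.1639, 0.0828]
tool_rot: [-0.0, 1.0, -0.011, 0.0]
contact_force: [-0.2, 0.3, -1.3]
gripper_width: 0.153
grasp_force: 62.0
```

```bash
python3 - <<'E'
from m import *
st()
for n in("scene","top"):
  f=grab_frame(n);W=cloud(f)
  for c in coasters(f,W,.015,.12):print(*c)
E
```

```text
24.9 [ 0.409  -0.1639  0.0828] yaw -1.22 F [-0.2  0.3 -1.3] T [ 0.04  0.23 -0.07] 0.153 62.0
[325.5 134.3] 253 [ 0.5552 -0.2798  0.0227] [ 0.509 -0.336  0.016] [ 0.59  -0.246  0.029]
[299.9 147. ] 396 [ 0.5674 -0.1627  0.0377] [ 0.522 -0.215  0.02 ] [ 0.615 -0.114  0.055]
[250.9 153.1] 524 [ 0.6644 -0.034   0.031 ] [ 0.617 -0.087  0.021] [0.716 0.012 0.04 ]
[414.1 317. ] 312 [-0.0271  0.0546  0.0187] [-0.089 -0.019  0.015] [0.055 0.087 0.027]
[305.5 170.4] 567 [ 0.6637 -0.0408  0.0316] [ 0.616 -0.089  0.018] [0.714 0.007 0.047]
[332.2 206.8] 469 [ 0.5715 -0.1698  0.0373] [ 0.524 -0.216  0.018] [ 0.614 -0.12   0.06 ]
[364.1 229. ] 605 [ 0.5396 -0.2975  0.0242] [ 0.491 -0.346  0.015] [ 0.587 -0.249  0.036]
```

Tilted as before; finish the arc and check.

Request:
servo_tool --deltas '[[[5, 0.0025, 0, 0.0068, 0], [5, 0.0025, 0, 0.0068, 0], [5, 0.0037, 0, 0.0062, 0], [5, 0.0038, 0, 0.0062, 0], [5, 0.0048, 0, 0.0053, 0], [5, 0.0048, 0, 0.0053, 0], [5, 0.0057, 0, 0.0053, 0], [5, 0.0058, 0, 0.0053, 0]]]'

```text
time: 25.8
tool_pos: [0.4431, -0.1639, 0.1305]
tool_rot: [-0.0, 1.0, -0.011, 0.0]
contact_force: [-0.8, 0.7, -0.7]
gripper_width: 0.153
grasp_force: 62.0
```

Request:
servo_tool --deltas '[[[5, 0.0065, 0, 0.0036, 0], [5, 0.0065, 0, 0.0036, 0], [5, 0.007, 0, 0.0025, 0], [5, 0.007, 0, 0.0025, 0], [5, 0.0074, 0, 0.0012, 0], [5, 0.0074, 0, 0.0012, 0], [5, 0.0075, 0, 0, 0], [5, 0.0075, 0, 0, 0]]]'

```text
time: 26.6
tool_pos: [0.5, -0.1639, 0.1446]
tool_rot: [-0.0, 1.0, -0.011, -0.0]
contact_force: [-0.0, -0.3, -1.7]
gripper_width: 0.152
grasp_force: 62.0
```

Request:
servo_tool --deltas '[[[5, 0.0075, 0, 0, 0], [5, 0.0075, 0, 0, 0], [5, 0.0075, 0, 0, 0], [5, 0.005, 0, 0, 0], [5, 0, 0, 0, 0], [5, -0.02, 0, 0.01, 0], [5, -0.04, 0, 0.01, 0], [5, -0.04, 0, 0, 0]]]'

```text
time: 27.4
tool_pos: [0.4266, -0.1643, 0.1663]
tool_rot: [0.001, 1.0, -0.01, 0.001]
contact_force: [-0.3, 0.2, -0.5]
gripper_width: 0.156
grasp_force: 62.0
```

```bash
python3 - <<'E'
from m import *
st()
for n in("scene","top"):
  f=grab_frame(n);W=cloud(f);print(n);flipped(f,W)
E
```

```text
27.4 [ 0.4266 -0.1643  0.1663] yaw -1.17 F [-0.3  0.2 -0.5] T [-0.01  0.05  0.04] 0.156 62.0
scene
blob 502 cork px 271 mean [ 0.646 -0.162  0.031] [ 0.605 -0.207  0.024] [ 0.69  -0.121  0.037] corkmean [ 0.6493 -0.1656  0.0328] rgb [140. 106.  77.]
  plane [-0.028  0.022  0.033]
blob 550 cork px 293 mean [ 0.664 -0.034  0.031] [ 0.622 -0.079  0.025] [0.709 0.008 0.037] corkmean [ 0.6677 -0.0373  0.0331] rgb [140. 107.  77.]
  plane [-0.005  0.002  0.033]
top
blob 586 cork px 326 mean [ 0.664 -0.04   0.031] [ 0.622 -0.083  0.024] [0.708 0.002 0.04 ] corkmean [ 0.6656 -0.0403  0.0336] rgb [140. 107.  76.]
  plane [-0.01   0.014  0.034]
blob 599 cork px 346 mean [ 0.646 -0.168  0.032] [ 0.605 -0.211  0.024] [ 0.69  -0.126  0.041] corkmean [ 0.6475 -0.1685  0.0338] rgb [141. 108.  76.]
  plane [-0.013  0.027  0.034]
blob 405 cork px 0 mean [ 0.543 -0.301  0.026] [ 0.497 -0.34   0.022] [ 0.582 -0.258  0.032] corkmean None rgb [97. 65. 47.]
```

Request:
servo_tool --deltas '[[[5, -0.014, -0.026, 0, 0], [5, -0.014, -0.026, 0, 0], [5, -0.014, -0.026, 0, 0], [5, -0.014, -0.026, 0, 0], [5, -0.014, -0.026, -0.02, 0], [5, 0, 0, -0.03, 0], [5, 0, 0, -0.03, 0], [5, 0, 0, 0, 0]]]'

```text
time: 28.3
tool_pos: [0.3544, -0.2915, 0.0803]
tool_rot: [-0.004, 1.0, -0.011, -0.003]
contact_force: [-1.1, -0.0, -1.7]
gripper_width: 0.155
grasp_force: 61.9
```

Request:
servo_tool --deltas '[[[5, 0, 0, 0, 0], [5, 0, 0, 0, 0], [5, 0, 0, 0, 0], [5, 0, 0, -0.01, 0], [5, 0, 0, -0.01, 0], [5, 0, 0, 0, 0], [5, 0, 0, 0, 0], [5, 0, 0, 0, 0]]]'

```text
time: 29.1
tool_pos: [0.3569, -0.294, 0.0647]
tool_rot: [-0.0, 1.0, -0.011, -0.0]
contact_force: [-0.4, -0.8, -1.1]
gripper_width: 0.157
grasp_force: 61.9
```

```bash
python3 - <<'E'
from m import *
st()
for n in("scene","top"):
  f=grab_frame(n);W=cloud(f)
  for c in coasters(f,W,.015,.12):print(*c)
f=shot("scene","s7.png",(240,80,390,190),5)
E
```

```text
29.1 [ 0.3569 -0.294   0.0647] yaw -1.22 F [-0.4 -0.8 -1.1] T [-0.08  0.05 -0.04] 0.157 61.9
[331.2 134.5] 465 [ 0.541  -0.2924  0.0228] [ 0.492 -0.342  0.015] [ 0.591 -0.242  0.031]
[282.1 136.2] 478 [ 0.6462 -0.1617  0.031 ] [ 0.6   -0.213  0.022] [ 0.697 -0.115  0.039]
[250.9 153.1] 523 [ 0.6642 -0.0338  0.0312] [ 0.616 -0.087  0.021] [0.717 0.014 0.041]
[415.4 318.8] 269 [-0.0324  0.0563  0.0185] [-0.084 -0.022  0.015] [0.035 0.091 0.026]
[305.5 170.4] 571 [ 0.6639 -0.0409  0.0318] [ 0.615 -0.088  0.019] [0.713 0.007 0.045]
[338.4 187.5] 580 [ 0.6455 -0.1683  0.0318] [ 0.599 -0.217  0.017] [ 0.695 -0.121  0.045]
[364.1 229.1] 607 [ 0.5394 -0.2977  0.0242] [ 0.492 -0.345  0.015] [ 0.586 -0.249  0.036]
```

View pics/s7.png

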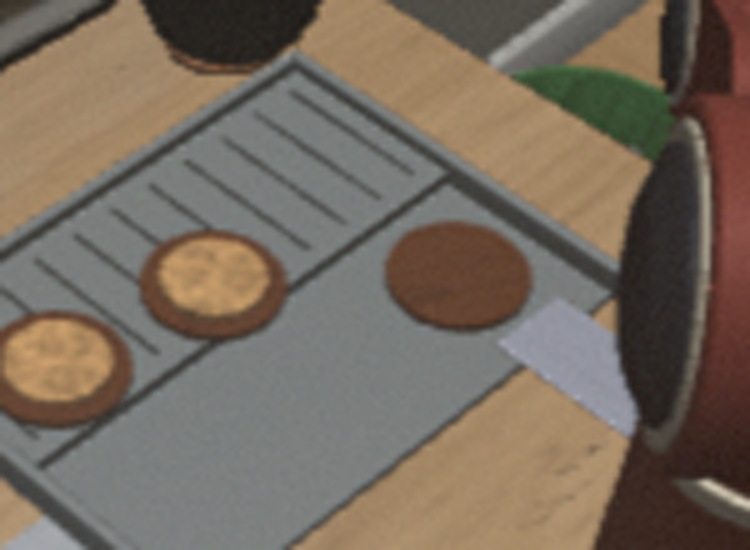

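Picture: two coasters lie cork up (crop (215,275), (60,360)); the third at (458,275), blade tip centred before it. Insert and push to the step.

Request:
servo_tool --deltas '[[[5, 0, 0, -0.0085, 0], [5, 0, 0, 0, 0], [5, 0, 0, 0, 0], [5, 0, 0, 0, 0], [5, 0.005, 0, 0, 0], [5, 0.005, 0, 0, 0], [5, 0.005, 0, 0, 0], [5, 0.005, 0, 0, 0]]]'

```text
time: 30.05
tool_pos: [0.3775, -0.294, 0.0563]
tool_rot: [0.0, 1.0, -0.011, 0.0]
contact_force: [0.0, 0.1, -1.3]
gripper_width: 0.16
grasp_force: 62.0
```

Request:
servo_tool --deltas '[[[5, 0.005, 0, 0, 0], [5, 0.005, 0, 0, 0], [5, 0.005, 0, 0, 0], [5, 0.005, 0, 0, 0], [5, 0.003, 0, 0, 0], [5, 0.002, 0, 0, 0], [5, 0, 0, 0, 0], [5, 0, 0, 0, 0]]]'

```text
time: 30.85
tool_pos: [0.4019, -0.2939, 0.0562]
tool_rot: [-0.0, 1.0, -0.011, 0.0]
contact_force: [0.5, -0.0, -1.4]
gripper_width: 0.156
grasp_force: 62.0
```

```bash
python3 - <<'E'
from m import *
st()
for n in("scene","top"):
  f=grab_frame(n);W=cloud(f)
  for c in coasters(f,W):print(*c)
E
```

```text
30.85 [ 0.4019 -0.2939  0.0562] yaw -1.22 F [ 0.5 -0.  -1.4] T [-0.03  0.11  0.01] 0.156 62.0
[326.6 131.4] 455 [ 0.5615 -0.2926  0.0227] [ 0.513 -0.343  0.015] [ 0.609 -0.244  0.031]
[282.2 136.2] 479 [ 0.6464 -0.162   0.0307] [ 0.599 -0.213  0.023] [ 0.7   -0.115  0.04 ]
[250.9 153.1] 523 [ 0.6643 -0.0337  0.0311] [ 0.618 -0.087  0.02 ] [0.714 0.013 0.039]
[408.1 311.8] 366 [-0.0077  0.0536  0.0186] [-0.082 -0.022  0.015] [0.084 0.088 0.027]
[305.5 170.4] 571 [ 0.6639 -0.0406  0.0316] [ 0.617 -0.088  0.017] [0.713 0.007 0.045]
[338.4 187.6] 583 [ 0.6454 -0.1685  0.0318] [ 0.6   -0.217  0.019] [ 0.693 -0.121  0.046]
[365.7 221.8] 530 [ 0.5653 -0.2951  0.0244] [ 0.517 -0.346  0.016] [ 0.608 -0.248  0.034]
```

Request:
servo_tool --deltas '[[[5, 0.0018, 0, 0, 0], [5, 0.001, 0, 0.0073, 0], [5, 0.001, 0, 0.0073, 0], [5, 0.0005, 0, 0.006, 0], [5, 0.0003, 0, 0.006, 0], [5, 0, 0, 0, 0], [5, 0, 0, 0, 0], [5, 0, 0, 0, 0]]]'

```text
time: 31.75
tool_pos: [0.4065, -0.2938, 0.0826]
tool_rot: [-0.0, 1.0, -0.011, 0.0]
contact_force: [-2.3, -0.0, -0.6]
gripper_width: 0.155
grasp_force: 62.0
```

```bash
python3 - <<'E'
from m import *
st()
for n in("scene","top"):
  f=grab_frame(n);W=cloud(f)
  for c in coasters(f,W,.015,.12):print(*c)
E
```

```text
31.75 [ 0.4065 -0.2938  0.0826] yaw -1.22 F [-2.3 -0.  -0.6] T [ 0.03  0.38 -0.02] 0.155 62.0
[326.3 127.7] 368 [ 0.5654 -0.2929  0.0374] [ 0.519 -0.343  0.018] [ 0.615 -0.243  0.054]
[282.1 136.2] 479 [ 0.6463 -0.1619  0.0308] [ 0.598 -0.214  0.022] [ 0.699 -0.115  0.041]
[250.9 153.1] 523 [ 0.6642 -0.0337  0.0313] [ 0.615 -0.087  0.022] [0.715 0.012 0.042]
[409.3 312.5] 343 [-0.0111  0.0529  0.0185] [-0.085 -0.018  0.015] [0.082 0.088 0.028]
[305.5 170.4] 568 [ 0.6637 -0.0408  0.0318] [ 0.617 -0.089  0.017] [0.714 0.007 0.047]
[338.4 187.6] 583 [ 0.6454 -0.1685  0.0317] [ 0.598 -0.217  0.018] [ 0.695 -0.121  0.044]
[366.7 219.8] 462 [ 0.57   -0.2945  0.0368] [ 0.525 -0.345  0.017] [ 0.609 -0.25   0.055]
```

Request:
servo_tool --deltas '[[[5, 0.0025, 0, 0.0068, 0], [5, 0.0025, 0, 0.0068, 0], [5, 0.0037, 0, 0.0062, 0], [5, 0.0038, 0, 0.0062, 0], [5, 0.0048, 0, 0.0053, 0], [5, 0.0048, 0, 0.0053, 0], [5, 0.0057, 0, 0.0053, 0], [5, 0.0058, 0, 0.0053, 0]]]'

```text
time: 32.65
tool_pos: [0.4414, -0.2952, 0.1329]
tool_rot: [0.001, 1.0, -0.011, 0.001]
contact_force: [-3.5, -0.8, 4.2]
gripper_width: 0.152
grasp_force: 62.8
```

Request:
servo_tool --deltas '[[[5, 0.0065, 0, 0.0036, 0], [5, 0.0065, 0, 0.0036, 0], [5, 0.007, 0, 0.0025, 0], [5, 0.007, 0, 0.0025, 0], [5, 0.0074, 0, 0.0012, 0], [5, 0.0074, 0, 0.0012, 0], [5, 0.0075, 0, 0, 0], [5, 0.0075, 0, 0, 0]]]'

```text
time: 33.45
tool_pos: [0.5002, -0.2951, 0.1479]
tool_rot: [0.002, 1.0, -0.011, 0.004]
contact_force: [0.9, -0.2, 5.8]
gripper_width: 0.155
grasp_force: 62.9
```

Request:
servo_tool --deltas '[[[5, 0.0075, 0, 0, 0], [5, 0.0075, 0, 0, 0], [5, 0.0075, 0, 0, 0], [5, 0.005, 0, 0, 0], [5, 0, 0, 0, 0], [5, -0.02, 0, 0.01, 0], [5, -0.04, 0, 0.01, 0], [5, -0.04, 0, 0, 0]]]'

```text
time: 34.25
tool_pos: [0.4225, -0.2935, 0.1641]
tool_rot: [-0.0, 1.0, -0.01, -0.002]
contact_force: [-0.1, -0.6, -0.4]
gripper_width: 0.156
grasp_force: 62.0
```

```bash
python3 - <<'E'
from m import *
st()
for n in("scene","top"):
  f=grab_frame(n);W=cloud(f);print(n);flipped(f,W)
E
```

```text
34.25 [ 0.4225 -0.2935  0.1641] yaw -1.15 F [-0.1 -0.6 -0.4] T [-0.03  0.02  0.02] 0.156 62.0
scene
blob 563 cork px 304 mean [ 0.654 -0.294  0.055] [ 0.62  -0.343  0.028] [ 0.693 -0.25   0.077] corkmean [ 0.6526 -0.2972  0.0572] rgb [138. 104.  73.]
  plane [0.487 0.144 0.057]
blob 505 cork px 270 mean [ 0.646 -0.161  0.031] [ 0.605 -0.208  0.024] [ 0.69  -0.12   0.037] corkmean [ 0.6491 -0.1656  0.033 ] rgb [139. 106.  76.]
  plane [-0.021  0.02   0.033]
blob 551 cork px 292 mean [ 0.664 -0.034  0.031] [ 0.623 -0.08   0.024] [0.71  0.007 0.037] corkmean [ 0.6676 -0.0373  0.0331] rgb [140. 107.  77.]
  plane [-0.034  0.003  0.033]
top
blob 589 cork px 330 mean [ 0.664 -0.041  0.032] [ 0.623 -0.083  0.024] [0.708 0.003 0.039] corkmean [ 0.6656 -0.0404  0.0337] rgb [143. 109.  77.]
  plane [-0.017 -0.003  0.034]
blob 600 cork px 348 mean [ 0.646 -0.169  0.032] [ 0.605 -0.211  0.023] [ 0.689 -0.126  0.04 ] corkmean [ 0.6472 -0.1686  0.0338] rgb [144. 110.  78.]
  plane [-0.021 -0.008  0.034]
blob 619 cork px 351 mean [ 0.667 -0.298  0.032] [ 0.625 -0.341  0.024] [ 0.71  -0.255  0.04 ] corkmean [ 0.6681 -0.2986  0.0337] rgb [143. 109.  77.]
  plane [-0.002  0.021  0.034]
```

Request:
servo_tool --deltas '[[[5, -0.005, 0.049, 0, 0], [5, -0.005, 0.049, 0, 0], [5, -0.001, 0.049, 0, 0], [5, 0, 0.049, 0, 0], [5, 0, 0.049, 0, 0], [5, 0, 0.049, 0, 0], [5, 0, 0.049, 0, 0], [5, 0, 0.049, 0, 0]]]'

```text
time: 35.15
tool_pos: [0.4117, 0.0997, 0.1632]
tool_rot: [0.001, 1.0, -0.011, -0.002]
contact_force: [0.8, 0.4, -1.0]
gripper_width: 0.154
grasp_force: 62.0
```

Request:
servo_tool --deltas '[[[5, 0, 0.049, 0, 0], [5, 0, 0.049, 0, 0], [5, 0, 0.049, 0, 0], [5, 0, 0.049, 0, 0], [5, 0, 0.049, 0, 0], [5, 0, 0.049, 0, 0], [5, 0, 0, 0, 0], [5, 0, 0, 0, 0]]]'

```text
time: 35.95
tool_pos: [0.4121, 0.392, 0.1625]
tool_rot: [0.002, 1.0, -0.01, -0.002]
contact_force: [0.9, -1.0, -1.6]
gripper_width: 0.153
grasp_force: 62.0
```

```bash
python3 - <<'E'
from m import *
st()
for n in("scene","top"):
  f=grab_frame(n);W=cloud(f);print(n);flipped(f,W)
  if n=="scene":
    im=f["pixels"].astype(int);d=im[...,2]-im[...,0]
    m=(d>3)&(W[...,0]>.44)&(W[...,0]<.56)&(W[...,1]>.35)&(W[...,1]<.43)&(W[...,2]>.08)&(W[...,2]<.16)
    P=W[m];A=np.c_[P[:,:2]-[.47,.39],np.ones(len(P))];print(m.sum(),np.linalg.lstsq(A,P[:,2],rcond=None)[0].round(4),P.min(0),P.max(0))
    cv2.imwrite("pics/s8.png",cv2.resize(f["pixels"][150:330,120:300,::-1],None,fx=3.3,fy=3.3,interpolation=cv2.INTER_CUBIC))
E
```

```text
35.95 [0.4121 0.392  0.1625] yaw -1.1 F [ 0.9 -1.  -1.6] T [0.01 0.11 0.02] 0.153 62.0
scene
blob 453 cork px 242 mean [ 0.667 -0.291  0.031] [ 0.626 -0.337  0.024] [ 0.713 -0.249  0.037] corkmean [ 0.6705 -0.2956  0.0328] rgb [138. 105.  74.]
  plane [-0.029  0.025  0.033]
blob 505 cork px 269 mean [ 0.645 -0.162  0.031] [ 0.605 -0.206  0.024] [ 0.691 -0.121  0.037] corkmean [ 0.6492 -0.1655  0.0329] rgb [139. 105.  74.]
  plane [-0.029  0.025  0.033]
blob 516 cork px 294 mean [ 0.665 -0.037  0.031] [ 0.623 -0.081  0.025] [0.709 0.002 0.037] corkmean [ 0.6675 -0.0372  0.0333] rgb [142. 107.  75.]
  plane [-0.018  0.003  0.033]
217 [0.0113 0.0149 0.1199] [0.44013524 0.37928704 0.11557876] [0.53531454 0.42447409 0.12720137]
top
blob 583 cork px 325 mean [ 0.664 -0.041  0.032] [ 0.623 -0.083  0.023] [0.708 0.002 0.04 ] corkmean [ 0.6656 -0.0402  0.0337] rgb [137. 105.  74.]
  plane [-0.004  0.008  0.034]
blob 589 cork px 333 mean [ 0.646 -0.168  0.032] [ 0.604 -0.211  0.024] [ 0.689 -0.127  0.04 ] corkmean [ 0.6478 -0.1683  0.0337] rgb [138. 105.  75.]
  plane [-0.019 -0.014  0.034]
blob 609 cork px 339 mean [ 0.667 -0.298  0.032] [ 0.625 -0.341  0.024] [ 0.71  -0.255  0.039] corkmean [ 0.6681 -0.2984  0.0338] rgb [138. 105.  75.]
  plane [-0.016  0.003  0.034]
```

View pics/s8.png

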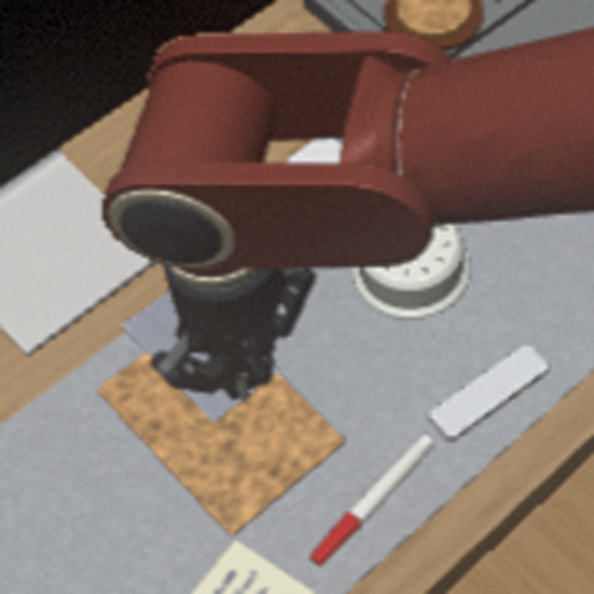

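Request:
servo_tool --deltas '[[[5, 0, 0, -0.025, 0], [5, 0, 0, -0.025, 0], [5, 0, 0, -0.025, 0], [5, 0, 0, -0.015, 0], [5, 0, 0, -0.01, 0], [5, 0, 0, -0.005, 0], [5, 0, 0, 0, 0], [5, 0, 0, 0, 0]]]'

```text
time: 36.85
tool_pos: [0.4141, 0.3925, 0.0607]
tool_rot: [-0.001, 1.0, -0.011, 0.001]
contact_force: [-0.4, -0.7, -1.0]
gripper_width: 0.15
grasp_force: 62.1
```

```bash
python3 -c "
from m import *
st()"
```

```text
36.85 [0.4141 0.3925 0.0607] yaw -1.23 F [-0.4 -0.7 -1. ] T [0.02 0.1  0.04] 0.15 62.1
```

Request:
servo_tool --deltas '[[[5, 0, 0, -0.004, 0], [5, 0, 0, -0.0015, 0], [5, 0, 0, -0.0005, 0], [5, 0, 0, -0.0005, 0], [5, 0, 0, 0, 0], [5, 0, 0, 0, 0], [5, 0, 0, 0, 0], [5, 0, 0, 0, 0]]]'

```text
time: 37.65
tool_pos: [0.4134, 0.3921, 0.0535]
tool_rot: [-0.0, 1.0, -0.011, 0.0]
contact_force: [-1.6, -1.4, 3.0]
gripper_width: 0.155
grasp_force: 62.5
```

```bash
python3 -c "
from m import *
st()"
```

```text
37.65 [0.4134 0.3921 0.0535] yaw -1.22 F [-1.6 -1.4  3. ] T [-0.25  0.37 -0.01] 0.155 62.5
```

Contact (Fz +3 N). Release, and rise straight up.

Request:
servo_tool --deltas '[[[20, 0, 0, 0, 0], [25, 0, 0, 0, 0], [40, 0, 0, 0, 0], [60, 0, 0, 0, 0], [60, 0, 0, 0, 0], [60, 0, 0, 0, 0], [60, 0, 0, 0.01, 0], [60, 0, 0, 0.02, 0]]]'

```text
time: 38.45
tool_pos: [0.4122, 0.3912, 0.082]
tool_rot: [0.001, 1.0, -0.011, -0.002]
contact_force: [0.0, 0.8, 0.5]
gripper_width: 0.601
grasp_force: 0.0
```

Request:
servo_tool --deltas '[[[60, 0, 0, 0.04, 0], [60, 0, 0, 0.04, 0], [60, 0, 0, 0.03, 0], [60, 0, -0.045, 0, 0], [60, 0, -0.045, 0, 0], [60, 0, -0.045, 0, 0], [60, 0, 0, 0, 0], [60, 0, 0, 0, 0]]]'

```text
time: 39.25
tool_pos: [0.4137, 0.2566, 0.194]
tool_rot: [-0.001, 1.0, -0.012, 0.001]
contact_force: [1.0, 0.6, -0.5]
gripper_width: 0.6
grasp_force: 0.0
```

```bash
python3 - <<'E'
from m import *
st();print(manip.state()["joint_pos"].round(3))
for n in("scene","top"):
    f=grab_frame(n);W=cloud(f);im=f["pixels"].astype(int);d=im[...,0]-im[...,2]
    blade=(d<5)&(im.sum(2)>300)&(W[...,0]>.405)&(W[...,0]<.55)&(W[...,1]>.345)&(W[...,1]<.435)&(W[...,2]<.03)
    try:
        print(n,"blade",blob(blade,f,.01),np.nanmean(W[blade],0))
    except Exception as e:print(e)
    key=(W[...,0]>.43)&(W[...,0]<.51)&(W[...,1]>.13)&(W[...,1]<.22)&(W[...,2]>.072)&(W[...,2]<.1)
    try:print("key",blob(key,f,.09))
    except Exception as e:print(e)
f=shot("scene","s9.png",(130,150,290,320),3.5)
E
```

```text
39.25 [0.4137 0.2566 0.194 ] yaw -1.33 F [ 1.   0.6 -0.5] T [-0.02 -0.03  0.03] 0.6 0.0
[ 0.402 -0.252  1.982  0.     1.409  1.996]
scene blade (((479.4269104003906, 393.3330993652344), (62.11568832397461, 112.88300323486328), 88.80168914794922), array([164, 256,  37,  41, 717], dtype=int32)) [0.48482636 0.39615889 0.01067818]
key (((480.63836669921875, 190.33534240722656), (8.8587007522583, 22.826496124267578), 62.03060531616211), array([237, 212,   5,   7,  19], dtype=int32))
top blade (((434.6878662109375, 375.450927734375), (25.7376651763916, 22.014842987060547), 86.72925567626953), array([167, 187,   9,   8,  42], dtype=int32)) [0.43362738 0.3754238  0.0111925 ]
key (((470.4652099609375, 174.35800170898438), (44.82027816772461, 6.702115535736084), 21.555435180664062), array([226, 189,   3,  14,  39], dtype=int32))
```

View pics/s9.png

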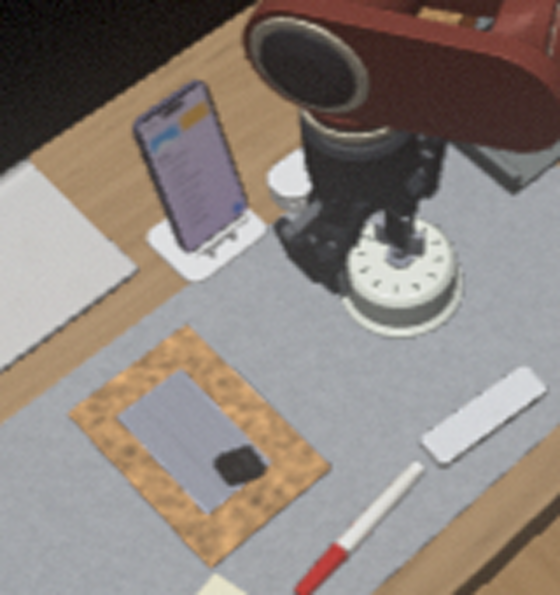

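Picture: the spatula lies flat on its pad, grip at crop (240,465). Now to the timer: pre-turn the wrist counterclockwise to a half-turn-equivalent grasp, so that one grip gives ~260° of winding.

Request:
servo_tool --deltas '[[[60, 0.014, -0.0195, 0, 8.4], [60, 0.014, -0.0195, 0, 8.4], [60, 0.014, -0.0195, 0, 8.4], [60, 0.014, -0.0195, 0, 8.4], [60, 0, 0, 0, 8.4], [60, 0, 0, 0, 8.4], [60, 0, 0, 0, 8.4], [60, 0, 0, 0, 8.4]]]'

```text
time: 40.2
tool_pos: [0.4696, 0.1802, 0.1931]
tool_rot: [-0.0, 0.837, 0.548, -0.0]
contact_force: [0.0, 0.1, -0.1]
gripper_width: 0.598
grasp_force: 0.0
```

Request:
servo_tool --deltas '[[[60, 0, 0, 0, 8.4], [60, 0, 0, 0, 8.4], [60, 0, 0, 0, 8.4], [60, 0, 0, 0, 8.4], [60, 0, 0, 0, 8.4], [60, 0, 0, 0, 8.4], [60, 0, 0, 0, 8.4], [60, 0, 0, 0, 8.4]]]'

```text
time: 41.0
tool_pos: [0.4695, 0.1803, 0.1931]
tool_rot: [-0.0, 0.394, 0.919, -0.0]
contact_force: [-0.9, 0.2, 0.6]
gripper_width: 0.598
grasp_force: 0.0
```

Request:
servo_tool --deltas '[[[60, 0, 0, 0, 8.4], [60, 0, 0, 0, 8.4], [60, 0, 0, 0, 8.4], [60, 0, 0, 0, 8.4], [60, 0, 0, 0, 8.4], [60, 0, 0, 0, 8.4], [60, 0, 0, 0, 8.4], [60, 0, 0, 0, 8.4]]]'

```text
time: 41.8
tool_pos: [0.4695, 0.1803, 0.1931]
tool_rot: [-0.0, -0.181, 0.983, 0.0]
contact_force: [-0.5, 1.0, -0.4]
gripper_width: 0.599
grasp_force: 0.0
```

Request:
servo_tool --deltas '[[[60, 0, 0, -0.03, 0], [60, 0, 0, -0.02, 0], [60, 0, 0, -0.01, 0], [60, 0, 0, 0, 0], [60, 0, 0, 0, 0], [60, 0, 0, 0, 0], [60, 0, 0, 0, 0], [60, 0, 0, 0, 0]]]'

```text
time: 42.6
tool_pos: [0.4699, 0.1792, 0.134]
tool_rot: [0.001, -0.177, 0.984, 0.0]
contact_force: [-0.3, 0.3, 1.4]
gripper_width: 0.603
grasp_force: 0.0
```

```bash
python3 - <<'E'
from m import *
st();print(manip.state()["joint_pos"].round(3))
for n in ("top","scene"):
  f=grab_frame(n);W=cloud(f)
  if n=="top":
    im=f["pixels"].astype(int);d=im[...,0]-im[...,2]
    blade=(d<5)&(im.sum(2)>300)&(W[...,0]>.405)&(W[...,0]<.55)&(W[...,1]>.345)&(W[...,1]<.435)&(W[...,2]<.03)
    print(blob(blade,f,.01))
  print(n);flipped(f,W)
E
```

```text
42.6 [0.4699 0.1792 0.134 ] yaw 200.38 F [-0.3  0.3  1.4] T [-0.04 -0.03  0.01] 0.603 0.0
[ 0.216 -0.148  1.998 -0.     1.29  -1.71 ]
(((479.08624267578125, 391.26776123046875), (60.317161560058594, 109.38663482666016), 88.86952209472656), array([159, 162,  28,  33, 458], dtype=int32))
top
blob 592 cork px 321 mean [ 0.664 -0.041  0.032] [ 0.622 -0.083  0.024] [0.707 0.002 0.04 ] corkmean [ 0.6657 -0.0405  0.034 ] rgb [137. 104.  74.]
  plane [-0.031  0.013  0.034]
blob 602 cork px 341 mean [ 0.646 -0.168  0.032] [ 0.604 -0.21   0.024] [ 0.689 -0.126  0.04 ] corkmean [ 0.6476 -0.1685  0.0338] rgb [138. 105.  75.]
  plane [-0.022  0.027  0.034]
blob 610 cork px 340 mean [ 0.667 -0.298  0.032] [ 0.625 -0.341  0.025] [ 0.71  -0.255  0.041] corkmean [ 0.6681 -0.2985  0.034 ] rgb [138. 105.  74.]
  plane [-0.003  0.024  0.034]
scene
blob 377 cork px 232 mean [ 0.668 -0.297  0.031] [ 0.625 -0.338  0.024] [ 0.713 -0.264  0.037] corkmean [ 0.6702 -0.2958  0.0329] rgb [146. 110.  76.]
  plane [-0.027  0.022  0.033]
```

Request:
servo_tool --deltas '[[[60, 0, 0, -0.02, 0], [60, 0, 0, -0.015, 0], [60, 0, 0, -0.01, 0], [60, 0, 0, -0.01, 0], [60, 0, 0, -0.007, 0], [60, 0, 0, 0, 0], [60, 0, 0, 0, 0], [60, 0, 0, 0, 0]]]'

```text
time: 43.5
tool_pos: [0.47, 0.1792, 0.0718]
tool_rot: [0.001, -0.177, 0.984, 0.0]
contact_force: [0.8, 0.1, -0.5]
gripper_width: 0.599
grasp_force: 0.0
```

Request:
servo_tool --deltas '[[[40, 0, 0, 0, 0], [25, 0, 0, 0, 0], [15, 0, 0, 0, 0], [5, 0, 0, 0, 0], [3, 0, 0, 0, 0], [3, 0, 0, 0, 0], [3, 0, 0, 0, 0], [3, 0, 0, 0, 0]]]'

```text
time: 44.3
tool_pos: [0.4713, 0.1747, 0.0719]
tool_rot: [0.001, -0.177, 0.984, -0.005]
contact_force: [4.3, -19.1, 1.3]
gripper_width: 0.091
grasp_force: 60.1
```

```bash
python3 -c "
from m import *
st()"
```

```text
44.3 [0.4713 0.1747 0.0719] yaw 200.44 F [  4.3 -19.1   1.3] T [-2.72 -0.54  0.03] 0.091 60.1
```

Request:
servo_tool --deltas '[[[3, 0.0007, -0.002, 0, 0], [3, 0.0007, -0.002, 0, 0], [3, 0.0002, -0.0005, 0, 0], [3, 0, 0, 0, 0], [3, 0, 0, 0, 0], [3, 0, 0, 0, -2], [3, 0, 0, 0, -2], [3, 0, 0, 0, -2]]]'

```text
time: 45.1
tool_pos: [0.4714, 0.1744, 0.0719]
tool_rot: [0.0, -0.125, 0.992, -0.0]
contact_force: [-1.3, -3.4, 5.6]
gripper_width: 0.092
grasp_force: 60.9
```

```bash
python3 -c "
from m import *
st()"
```

```text
45.1 [0.4714 0.1744 0.0719] yaw 194.34 F [-1.3 -3.4  5.6] T [-0.43  0.34  0.07] 0.092 60.9
```

Request:
servo_tool --deltas '[[[3, 0, 0, 0, -6], [3, 0, 0, 0, -6], [3, 0, 0, 0, -6], [3, 0, 0, 0, -6], [3, 0, 0, 0, -6], [3, 0, 0, 0, -6], [3, 0, 0, 0, -6], [3, 0, 0, 0, -6]]]'

```text
time: 45.9
tool_pos: [0.4716, 0.1754, 0.0719]
tool_rot: [0.001, 0.291, 0.957, 0.001]
contact_force: [-1.0, 1.1, 3.5]
gripper_width: 0.096
grasp_force: 60.6
```

```bash
python3 -c "
from m import *
st()"
```

```text
45.9 [0.4716 0.1754 0.0719] yaw 146.16 F [-1.   1.1  3.5] T [0.2  0.02 0.11] 0.096 60.6
```

Request:
servo_tool --deltas '[[[3, 0, 0, 0, -6], [3, 0, 0, 0, -6], [3, 0, 0, 0, -6], [3, 0, 0, 0, -6], [3, 0, 0, 0, -6], [3, 0, 0, 0, -6], [3, 0, 0, 0, -6], [3, 0, 0, 0, -6]]]'

```text
time: 46.7
tool_pos: [0.4724, 0.1758, 0.072]
tool_rot: [0.001, 0.655, 0.756, 0.002]
contact_force: [3.2, 2.5, 0.3]
gripper_width: 0.099
grasp_force: 60.2
```

Request:
servo_tool --deltas '[[[3, 0, 0, 0, -6], [3, 0, 0, 0, -6], [3, 0, 0, 0, -6], [3, 0, 0, 0, -6], [3, 0, 0, 0, -6], [3, 0, 0, 0, -6], [3, 0, 0, 0, -6], [3, 0, 0, 0, -6]]]'

```text
time: 47.5
tool_pos: [0.4734, 0.1755, 0.072]
tool_rot: [0.001, 0.906, 0.424, 0.004]
contact_force: [7.4, 1.6, -2.4]
gripper_width: 0.095
grasp_force: 59.8
```

Request:
servo_tool --deltas '[[[3, 0, 0, 0, -6], [3, 0, 0, 0, -6], [3, 0, 0, 0, -6], [3, 0, 0, 0, -6], [3, 0, 0, 0, -6], [3, 0, 0, 0, -6], [3, 0, 0, 0, -6], [3, 0, 0, 0, -6]]]'

```text
time: 48.3
tool_pos: [0.4737, 0.1746, 0.072]
tool_rot: [0.0, 1.0, 0.019, 0.004]
contact_force: [8.5, -1.6, -2.6]
gripper_width: 0.089
grasp_force: 59.7
```

```bash
python3 -c "
from m import *
st();print(manip.state()['joint_pos'].round(3))"
```

```text
48.3 [0.4737 0.1746 0.072 ] yaw 2.18 F [ 8.5 -1.6 -2.6] T [-0.43 -1.16  0.09] 0.089 59.7
[ 2.070e-01 -6.300e-02  2.034e+00 -2.000e-03  1.162e+00  1.740e+00]
```

Request:
servo_tool --deltas '[[[3, 0, 0, 0, -6], [3, 0, 0, 0, -6], [3, 0, 0, 0, -6], [3, 0, 0, 0, -6], [3, 0, 0, 0, -6], [3, 0, 0, 0, -6], [3, 0, 0, 0, -6], [3, 0, 0, 0, -6]]]'

```text
time: 49.1
tool_pos: [0.4733, 0.1737, 0.072]
tool_rot: [-0.0, 0.921, -0.389, 0.003]
contact_force: [7.0, -6.3, -0.5]
gripper_width: 0.094
grasp_force: 60.1
```

Request:
servo_tool --deltas '[[[3, 0, 0, 0, -6], [3, 0, 0, 0, -6], [3, 0, 0, 0, -6], [3, 0, 0, 0, 0], [3, 0, 0, 0, 0], [3, 0, 0, 0, 0], [3, 0, 0, 0, 0], [3, 0, 0, 0, 0]]]'

```text
time: 49.9
tool_pos: [0.473, 0.1735, 0.072]
tool_rot: [-0.0, 0.85, -0.527, 0.003]
contact_force: [5.4, -6.5, -0.1]
gripper_width: 0.094
grasp_force: 60.3
```

```bash
python3 -c "
from m import *
st();print(manip.state()['joint_pos'].round(3))"
```

```text
49.9 [0.473  0.1735 0.072 ] yaw -63.59 F [ 5.4 -6.5 -0.1] T [-1.02 -0.6  -0.06] 0.094 60.3
[ 0.206 -0.063  2.035 -0.004  1.166  2.888]
```

Request:
servo_tool --deltas '[[[15, 0, 0, 0, 0], [30, 0, 0, 0, 0], [60, 0, 0, 0, 0], [60, 0, 0, 0, 0], [60, 0, 0, 0.015, 0], [60, 0, 0, 0.02, 0], [60, 0, 0, 0.02, 0], [60, 0, 0, 0, 1.5]]]'

```text
time: 50.7
tool_pos: [0.4735, 0.1752, 0.1305]
tool_rot: [-0.003, 0.857, -0.515, 0.003]
contact_force: [0.1, -0.3, 0.5]
gripper_width: 0.602
grasp_force: 0.0
```

Request:
servo_tool --deltas '[[[60, 0, 0, 0, 8.5], [60, 0, 0, 0, 8.5], [60, 0, 0, 0, 8.5], [60, 0, 0, 0, 8.5], [60, 0, 0, 0, 8.5], [60, 0, 0, 0, 8.5], [60, 0, 0, 0, 8.5], [60, 0, 0, 0, 8.5]]]'

```text
time: 51.5
tool_pos: [0.4706, 0.1745, 0.1255]
tool_rot: [0.0, 0.998, 0.055, -0.0]
contact_force: [0.3, 0.3, -0.5]
gripper_width: 0.602
grasp_force: 0.0
```

Request:
servo_tool --deltas '[[[60, 0, 0, 0, 8.5], [60, 0, 0, 0, 8.5], [60, 0, 0, 0, 8.5], [60, 0, 0, 0, 8.5], [60, 0, 0, 0, 8.5], [60, 0, 0, 0, 8.5], [60, 0, 0, 0, 8.5], [60, 0, 0, 0, 8.5]]]'

```text
time: 52.3
tool_pos: [0.4706, 0.1745, 0.1255]
tool_rot: [-0.0, 0.797, 0.604, -0.0]
contact_force: [0.1, -0.3, 0.6]
gripper_width: 0.596
grasp_force: 0.0
```

Request:
servo_tool --deltas '[[[60, 0, 0, 0, 8.5], [60, 0, 0, 0, 8.5], [60, 0, 0, 0, 8.5], [60, 0, 0, 0, 8.5], [60, 0, 0, 0, 8.5], [60, 0, 0, 0, 0], [60, 0, 0, 0, 0], [60, 0, 0, 0, 0]]]'

```text
time: 53.1
tool_pos: [0.4708, 0.1745, 0.1259]
tool_rot: [-0.0, 0.528, 0.849, -0.0]
contact_force: [0.3, 0.5, 1.1]
gripper_width: 0.598
grasp_force: 0.0
```

```bash
python3 - <<'E'
from m import *
st();print(manip.state()['joint_pos'].round(3))
for n in("top","scene"):
    f=grab_frame(n);W=cloud(f)
    key=(W[...,0]>.43)&(W[...,0]<.51)&(W[...,1]>.13)&(W[...,1]<.22)&(W[...,2]>.075)&(W[...,2]<.095)
    try:print(n,"key",blob(key,f,.09))
    except Exception as e:print(e)
E
```

```text
53.1 [0.4708 0.1745 0.1259] yaw 116.28 F [0.3 0.5 1.1] T [ 0.01  0.03 -0.01] 0.598 0.0
[ 0.207 -0.139  2.005  0.     1.276 -0.252]
attempt to get argmax of an empty sequence
scene key (((468.1925048828125, 181.24191284179688), (10.637907981872559, 49.915313720703125), 28.215194702148438), array([241, 209,   7,  15,  53], dtype=int32))
```

Request:
servo_tool --deltas '[[[60, 0.0015, 0, -0.02, 0], [60, 0, 0, -0.015, 0], [60, 0, 0, -0.01, 0], [60, 0, 0, -0.009, 0], [60, 0, 0, 0, 0], [60, 0, 0, 0, 0], [40, 0, 0, 0, 0], [25, 0, 0, 0, 0]]]'

```text
time: 54.0
tool_pos: [0.4731, 0.1747, 0.0729]
tool_rot: [0.001, 0.527, 0.85, 0.001]
contact_force: [-0.7, -0.1, -0.2]
gripper_width: 0.273
grasp_force: 0.0
```

Request:
servo_tool --deltas '[[[15, 0, 0, 0, 0], [5, 0, 0, 0, 0], [3, 0, 0, 0, 0], [3, 0, 0, 0, 0], [3, 0, 0, 0, 0], [3, 0, 0, 0, -4], [3, 0, 0, 0, -4], [3, 0, 0, 0, -4]]]'

```text
time: 54.8
tool_pos: [0.4727, 0.1745, 0.0727]
tool_rot: [0.0, 0.614, 0.789, 0.0]
contact_force: [-2.8, -0.6, 5.8]
gripper_width: 0.092
grasp_force: 59.9
```

```bash
python3 -c "
from m import *
st()"
```

```text
54.8 [0.4727 0.1745 0.0727] yaw 104.24 F [-2.8 -0.6  5.8] T [-0.14  0.44  0.1 ] 0.092 59.9
```

Request:
servo_tool --deltas '[[[3, 0, 0, 0, -3], [3, 0, 0, 0, -3], [3, 0, 0, 0, -3], [3, 0, 0, 0, -3], [3, 0, 0, 0, -3], [3, 0, 0, 0, -3], [3, 0, 0, 0, -3], [3, 0, 0, 0, -3]]]'

```text
time: 55.6
tool_pos: [0.4727, 0.1745, 0.0727]
tool_rot: [0.0, 0.764, 0.645, 0.0]
contact_force: [-3.0, -1.2, 5.3]
gripper_width: 0.095
grasp_force: 59.9
```

```bash
python3 -c "
from m import *
st();print(manip.state()['joint_efforts'].round(2))"
```

```text
55.6 [0.4727 0.1745 0.0727] yaw 80.28 F [-3.  -1.2  5.3] T [-0.18  0.43  0.17] 0.095 59.9
[ -0.14 -27.41 -31.14   0.16  -0.74  -0.3 ]
```

Request:
servo_tool --deltas '[[[3, 0, 0, 0, -2], [3, 0, 0, 0, -2], [3, 0, 0, 0, -2], [3, 0, 0, 0, -2], [3, 0, 0, 0, -2], [3, 0, 0, 0, -2], [3, 0, 0, 0, -2], [3, 0, 0, 0, -2]]]'

```text
time: 56.4
tool_pos: [0.4726, 0.1745, 0.0727]
tool_rot: [0.0, 0.847, 0.532, -0.0]
contact_force: [-2.1, -0.8, 5.7]
gripper_width: 0.093
grasp_force: 60.0
```

```bash
python3 -c "
from m import *
st();print(manip.state()['joint_efforts'].round(2))"
```

```text
56.4 [0.4726 0.1745 0.0727] yaw 64.32 F [-2.1 -0.8  5.7] T [-0.18  0.39  0.13] 0.093 60.0
[ -0.15 -27.4  -31.15   0.16  -0.76  -0.15]
```

Turning freely, no stop yet (316° so far). On in small steps.

Request:
servo_tool --deltas '[[[3, 0, 0, 0, -1.5], [3, 0, 0, 0, -1.5], [3, 0, 0, 0, -1.5], [3, 0, 0, 0, -1.5], [3, 0, 0, 0, -1.5], [3, 0, 0, 0, -1.5], [3, 0, 0, 0, -1.5], [3, 0, 0, 0, -1.5]]]'

```text
time: 57.2
tool_pos: [0.4726, 0.1746, 0.0728]
tool_rot: [0.001, 0.897, 0.443, -0.0]
contact_force: [-3.4, -0.0, 6.4]
gripper_width: 0.096
grasp_force: 74.1
```

```bash
python3 -c "
from m import *
st();print(manip.state()['joint_efforts'].round(2))"
```

```text
57.2 [0.4726 0.1746 0.0728] yaw 52.56 F [-3.4 -0.   6.4] T [-0.06  0.43  1.42] 0.096 74.1
[ -1.64 -27.25 -31.03   0.53  -0.8    1.18]
```

Request:
servo_tool --deltas '[[[3, 0, 0, 0, -1], [3, 0, 0, 0, -1], [3, 0, 0, 0, -1], [3, 0, 0, 0, -1], [3, 0, 0, 0, -1], [3, 0, 0, 0, -1], [3, 0, 0, 0, -1], [3, 0, 0, 0, -1]]]'

```text
time: 58.0
tool_pos: [0.4727, 0.1745, 0.073]
tool_rot: [0.001, 0.924, 0.382, -0.0]
contact_force: [-3.4, 0.3, 6.8]
gripper_width: 0.098
grasp_force: 140.9
```

```bash
python3 -c "
from m import *
st();print(manip.state()['joint_efforts'].round(2))"
```

```text
58.0 [0.4727 0.1745 0.073 ] yaw 44.95 F [-3.4  0.3  6.8] T [-0.09  0.54  3.16] 0.098 140.9
[ -3.57 -26.9  -30.83   1.15  -0.9    3.07]
```

Stop reached (moment rose from 0.13 to 3.2 N m at yaw ~57°). Ease most of the torque, still pressing on the stop, then release and lift.

Request:
servo_tool --deltas '[[[3, 0, 0, 0, 3], [3, 0, 0, 0, 3], [3, 0, 0, 0, 3], [3, 0, 0, 0, 1.5], [3, 0, 0, 0, 0], [3, 0, 0, 0, 0], [3, 0, 0, 0, 0], [3, 0, 0, 0, 0]]]'

```text
time: 58.8
tool_pos: [0.4726, 0.1745, 0.0727]
tool_rot: [0.0, 0.887, 0.462, -0.0]
contact_force: [-3.7, -0.2, 6.2]
gripper_width: 0.096
grasp_force: 60.9
```

```bash
python3 -c "
from m import *
st();print(manip.state()['joint_efforts'].round(2))"
```

```text
58.8 [0.4726 0.1745 0.0727] yaw 55.02 F [-3.7 -0.2  6.2] T [-0.15  0.44  0.69] 0.096 60.9
[ -0.79 -27.39 -31.13   0.35  -0.76   0.72]
```

Request:
servo_tool --deltas '[[[15, 0, 0, 0, 0], [25, 0, 0, 0, 0], [40, 0, 0, 0, 0], [60, 0, 0, 0, 0], [60, 0, 0, 0, 0], [60, 0, 0, 0.015, 0], [60, 0, 0, 0.03, 0], [60, 0, 0, 0.03, 0]]]'

```text
time: 59.6
tool_pos: [0.4721, 0.1745, 0.1485]
tool_rot: [-0.0, 0.887, 0.461, -0.0]
contact_force: [-0.0, 0.5, 0.1]
gripper_width: 0.605
grasp_force: 0.0
```

Request:
servo_tool --deltas '[[[60, 0, 0, 0.04, 0], [60, 0, 0, 0.04, 0], [60, -0.03, -0.04, 0, 0], [60, -0.03, -0.04, 0, 0], [60, 0, -0.049, 0, 0], [60, 0, -0.049, 0, 0], [60, 0, 0, 0, 0], [60, 0, 0, 0, 0]]]'

```text
time: 60.4
tool_pos: [0.4126, -0.0044, 0.2283]
tool_rot: [0.0, 0.888, 0.459, 0.001]
contact_force: [-0.0, 1.1, 1.0]
gripper_width: 0.598
grasp_force: 0.0
```

```bash
python3 - <<'E'
from m import *
st()
for n in("top","scene"):
    f=grab_frame(n);W=cloud(f);print(n)
    key=(W[...,0]>.43)&(W[...,0]<.51)&(W[...,1]>.13)&(W[...,1]<.22)&(W[...,2]>.075)&(W[...,2]<.095)
    try:print("key",blob(key,f,.09))
    except Exception as e:print(e)
    flipped(f,W)
shot("scene","s10.png",None,1.5)
E
```

```text
60.4 [ 0.4126 -0.0044  0.2283] yaw 54.69 F [-0.   1.1  1. ] T [-0.01  0.05 -0.  ] 0.598 0.0
top
key (((470.90625, 173.4052734375), (41.92972183227539, 9.286582946777344), 54.23222732543945), array([223, 190,   9,  12,  34], dtype=int32))
blob 583 cork px 324 mean [ 0.664 -0.041  0.032] [ 0.622 -0.083  0.024] [0.707 0.002 0.041] corkmean [ 0.6656 -0.0403  0.034 ] rgb [137. 104.  74.]
  plane [-0.023 -0.012  0.034]
blob 602 cork px 340 mean [ 0.646 -0.168  0.032] [ 0.605 -0.211  0.024] [ 0.689 -0.127  0.041] corkmean [ 0.6474 -0.1685  0.0338] rgb [137. 105.  74.]
  plane [ 0.006 -0.001  0.034]
blob 617 cork px 337 mean [ 0.666 -0.298  0.032] [ 0.625 -0.342  0.025] [ 0.709 -0.256  0.041] corkmean [ 0.668  -0.2984  0.034 ] rgb [136. 104.  73.]
  plane [-0.021  0.     0.034]
scene
key (((467.348388671875, 181.8212432861328), (42.68938446044922, 18.843708038330078), 57.10641860961914), array([236, 213,  16,   7,  75], dtype=int32))
blob 501 cork px 265 mean [ 0.646 -0.161  0.031] [ 0.606 -0.208  0.024] [ 0.69  -0.12   0.038] corkmean [ 0.6491 -0.1652  0.033 ] rgb [138. 105.  74.]
  plane [-0.024  0.017  0.033]
blob 551 cork px 293 mean [ 0.664 -0.034  0.031] [ 0.623 -0.079  0.024] [0.709 0.007 0.037] corkmean [ 0.6676 -0.0373  0.033 ] rgb [140. 107.  76.]
  plane [-0.019 -0.002  0.033]
```

View pics/s10.png

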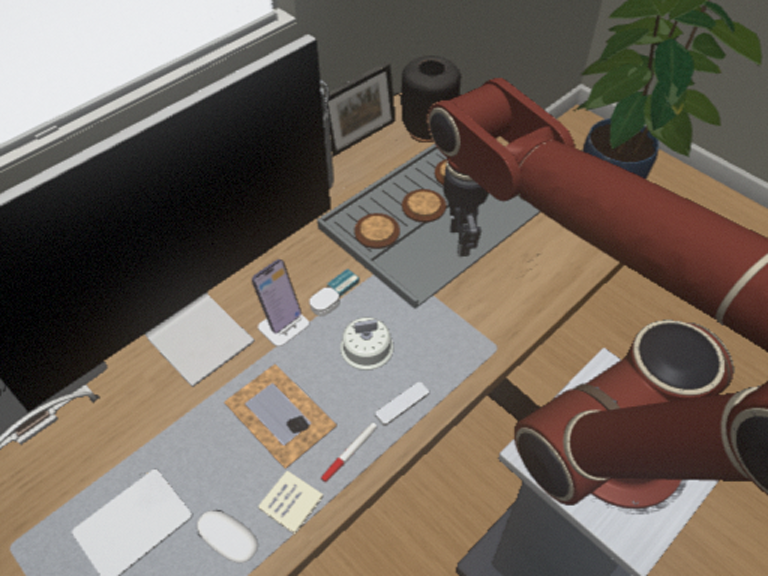

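Everything is in place: the coasters lie cork up, the spatula is on its pad at about (280,412), and the key rests at its stop angle of about 55°. Handing in.

```bash
python3 -c "
from m import *
print(manip.job_done())"
```

```text
the job is handed in; nothing more can be done
None
```

The job is handed in. All three coasters were turned and lie flat with the cork foot up on the board's upper level, the spatula is back flat on its rest pad, and the timer key was then wound clockwise to its stop. It took about 60 s, and the other things on the desk look undisturbed in the last picture.

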